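# Ready the weld-sample press: guide pins, probes, logger on

## Task

Get the weld-sample press ready. First fit the two guide pins, one after the other, into the tight platen bores: lean each pin clearly (some 10 to 15 degrees), start its lower edge in the bore, then straighten it and slide it fully home on its collar. Then plug every temperature probe on the rack fully into a socket of the green logger box, and last throw the logger's lever fully on; leave the hot-air gun, tape measure and knife where they lie.

Things in the scene. Friction and masses are not known exactly. Their poses are not given: they have to be found in the camera images.
- pin0_mid (a point): steel guide pin standing upright in the wooden rack: 120 mm long overall, 0.3 kg, round about its z axis. From its foot up: polished shaft 22 mm in diameter and 45 mm long (the last 3 mm taper to 18 mm at the foot), dark collar 38 mm in diameter and 8 mm thick, red round grip 26 mm in diameter and 67 mm long with a white band near the top. This point is on its axis, 60 mm above the foot; +z points up the pin towards the grip. The two pins are alike and either fits either bore
- pin0_tip (a point): centre of the foot face of this pin, 60 mm below the mid point on the axis; +z up the pin
- pin1_mid (a point): steel guide pin standing upright in the wooden rack: 120 mm long overall, 0.3 kg, round about its z axis. From its foot up: polished shaft 22 mm in diameter and 45 mm long (the last 3 mm taper to 18 mm at the foot), dark collar 38 mm in diameter and 8 mm thick, red round grip 26 mm in diameter and 67 mm long with a white band near the top. This point is on its axis, 60 mm above the foot; +z points up the pin towards the grip. The two pins are alike and either fits either bore
- pin1_tip (a point): centre of the foot face of this pin, 60 mm below the mid point on the axis; +z up the pin
- bore0 (a point): centre of the mouth of one of the two tight guide-pin bores (dark-ringed, 23 mm in diameter, right through) in the aluminium press platen, flush with its top face, 55 mm above the bench; z up. The platen block is fixed, 110 x 170 x 55 mm; the bores lie 100 mm apart along its y axis, 50 mm either side of its centre. A pin that is home rests with its collar on the top face, its foot 45 mm down the bore
- bore1 (a point): centre of the mouth of one of the two tight guide-pin bores (dark-ringed, 23 mm in diameter, right through) in the aluminium press platen, flush with its top face, 55 mm above the bench; z up. The platen block is fixed, 110 x 170 x 55 mm; the bores lie 100 mm apart along its y axis, 50 mm either side of its centre. A pin that is home rests with its collar on the top face, its foot 45 mm down the bore
- probe0_mid (a point): temperature probe plug standing upright in the grey rack, 100 mm long, 60 g, round about its z axis: brass stem 9 mm in diameter and 40 mm long (the last 5 mm taper to 5 mm), then a yellow round handle 22 mm in diameter and 60 mm long with a black band at its lower end. This point is on its axis, 50 mm above the stem's tip; +z points up to the handle. All probes are alike; three or four are present, absent ones read None from the start
- probe1_mid (a point): temperature probe plug standing upright in the grey rack, 100 mm long, 60 g, round about its z axis: brass stem 9 mm in diameter and 40 mm long (the last 5 mm taper to 5 mm), then a yellow round handle 22 mm in diameter and 60 mm long with a black band at its lower end. This point is on its axis, 50 mm above the stem's tip; +z points up to the handle. All probes are alike; three or four are present, absent ones read None from the start
- probe2_mid (a point): temperature probe plug standing upright in the grey rack, 100 mm long, 60 g, round about its z axis: brass stem 9 mm in diameter and 40 mm long (the last 5 mm taper to 5 mm), then a yellow round handle 22 mm in diameter and 60 mm long with a black band at its lower end. This point is on its axis, 50 mm above the stem's tip; +z points up to the handle. All probes are alike; three or four are present, absent ones read None from the start
- probe3_mid (a point): temperature probe plug standing upright in the grey rack, 100 mm long, 60 g, round about its z axis: brass stem 9 mm in diameter and 40 mm long (the last 5 mm taper to 5 mm), then a yellow round handle 22 mm in diameter and 60 mm long with a black band at its lower end. This point is on its axis, 50 mm above the stem's tip; +z points up to the handle. All probes are alike; three or four are present, absent ones read None from the start
- socket0 (a point): centre of the mouth of one of four brass-ringed probe sockets (10.5 mm in diameter, right through) on top of the fixed green logger box, 55 mm above the bench; z up, x and y along the box. The box is 110 x 190 x 55 mm; its sockets form a 50 x 50 mm square. A probe that is fully in rests with its handle's lower face on the box top, the stem's tip 40 mm down. Any probe fits any socket
- socket1 (a point): centre of the mouth of one of four brass-ringed probe sockets (10.5 mm in diameter, right through) on top of the fixed green logger box, 55 mm above the bench; z up, x and y along the box. The box is 110 x 190 x 55 mm; its sockets form a 50 x 50 mm square. A probe that is fully in rests with its handle's lower face on the box top, the stem's tip 40 mm down. Any probe fits any socket
- socket2 (a point): centre of the mouth of one of four brass-ringed probe sockets (10.5 mm in diameter, right through) on top of the fixed green logger box, 55 mm above the bench; z up, x and y along the box. The box is 110 x 190 x 55 mm; its sockets form a 50 x 50 mm square. A probe that is fully in rests with its handle's lower face on the box top, the stem's tip 40 mm down. Any probe fits any socket
- socket3 (a point): centre of the mouth of one of four brass-ringed probe sockets (10.5 mm in diameter, right through) on top of the fixed green logger box, 55 mm above the bench; z up, x and y along the box. The box is 110 x 190 x 55 mm; its sockets form a 50 x 50 mm square. A probe that is fully in rests with its handle's lower face on the box top, the stem's tip 40 mm down. Any probe fits any socket
- lever_tip (a point): centre of the red ball (26 mm in diameter) at the end of the logger's toggle lever; it moves with the lever. The lever is a 10 mm steel rod, 80 mm from pivot to ball centre; its pivot lies 77 mm above the bench on a grey block 70 x 50 x 25 mm on top of the box, which stands beside the sockets, 68 mm from the box's centre along its -y axis. It leans 0.5 rad to the box's -x side when off and is thrown to the box's +x side
- lever (a joint): logger lever angle, rad: 0 = off (ball leaning to the box's -x), 1.0 = fully on (leaning to the box's +x); light friction (under 1 N at the ball), stays where left; it starts between 0 and 0.2
- pin_rack: loose wooden rack, 130 x 75 x 50 mm, 0.9 kg, with two 26 mm square holes right through, at x = -33 and +33 mm, y = 0; the pins hang in them by their collars, feet 5 mm above the bench. Origin: centre of its underside, z up
- probe_rack: loose grey rack, 110 x 110 x 50 mm, 0.9 kg, with four 13 mm square holes right through at x, y = +-27 mm; the probes hang in them by their handles, stem tips 10 mm above the bench. Origin: centre of its underside, z up
- hot_air_gun: hot-air welding gun lying on the bench: green-and-black body, 325 mm long with its nozzle, about 68 mm in diameter, the steel nozzle along +x; origin under the body. To be left alone
- tape_measure: blue tape measure, 70 x 65 x 40 mm, origin at the centre of its underside. To be left alone
- knife: red utility knife lying flat, handle 150 x 32 x 16 mm along x and a short blade at +x, origin at the centre of its underside. To be left alone
Mind the look-alikes: they are no part of the job. What is shaped like the part that bears probe3_mid but blue or pink is not meant.

How it is judged:
By the outcome, as a careful person would: the job done as asked, in the order asked, and still so for the second after the job is handed in, with the robot touching nothing.
Of probe0, probe1, probe2, probe3 only 3 to 4 are there at a start; the rules pass over those that are not, and their reading is None.
At some moment in a run one of pin_rack, probe_rack may be knocked a few centimetres aside while the robot is not near it.
It also fails if it takes over 208 s, if anything falls off the work surface, if the arm or the gripper's body presses on something with over 40 N, if the wrist force passes 120 N, or if a joint passes its speed limit or range.

## Robot

A 6-joint arm with a two-finger parallel gripper is mounted at the origin on the work surface. World frame = base frame: x ahead of the robot, y to its left, z up, the work surface at z = 0. Lengths are in m, angles in degrees, forces in N, time in s.
With the tool pointing down it reaches from about 0.3 to 0.75 m from the base axis. Payload 8.5 kg.
Tool frame: the origin (TCP) lies between the finger pads; the fingertips stand env.finger_overhang ahead of it and the grasp point (between the pads) lies 2 mm behind it (env.finger_overhang is the distance from the TCP to the fingertips, in m); z points along the fingers, y is the line along which they close (so a half turn about z gives the same grasp; the last joint's range is limited). The gripper opens to 85 mm and grips with 20 to 120 N. Pads are 22 mm wide; open, the fingers measure 114 mm over their backs; the gripper's body (76 mm by 85 mm) begins 54 mm behind the grasp point. The pads swing forward as they close: fully open they stand 13 mm farther back than shut.
Start: joints at [-80.804, 21.807, 74.336, -0, 83.858, -12.336], TCP at [0.202, -0.512, 0.248] pointing down, gripper open.
Joint ranges: [-178.18, 178.18], [-50.72, 133.34], [12.68, 142.11], [-81.47, 261.47], [9.98, 163.14], [-165.26, 165.26]. Speed limits (degrees/s): [136.94, 136.94, 180, 180, 180, 180].

## Interface

Orientations are given as a 3x3 rotation matrix whose columns are the frame's x, y, z axes.
In Python, from rig import env gives the robot as it stands. The module is installed in compiled form; this text tells all that it offers.
- The arm moves only by the tool jog_arm, never from a script. Its arguments are lists of equal length, an entry for each row: "hand": the finger opening in m, from 0 to 0.0854; "travel": the shift along the world's x, y, z in m, a list of three; "yaw": the turn about the world's z in rad. A call has exactly 5 rows; each row shifts and turns the commanded pose from where the row before left it; what a row does not reach is not made up. A row lasts 1/8 s, in which the tool goes at most 62.5 mm and 10.7 degrees, less where a joint would pass 70% of its speed; a pose out of reach is approached as far as the arm can. A call is refused whole if a number of a shift passes 0.0625 or a number of a turn 0.188, either way. A call with a gripper value outside its range is refused whole. The fingers move at their own pace and stop on an object; "grip_force" is the grip in N (left out, the last holds). Time passes only in rows, so rows that do not move let the fingers close, or fill a call up. It gives the time, the measured TCP pose, the force, the opening and the grip force at its end, in the units of the state.
- env.observe(): the state, without advancing time (a new reading comes with each control period).
- env.get_image(name): name is "side" or "top" or "wrist"; returns the picture (480x640x3 uint8, red, green, blue); there is no depth.
- env.calibration(name): a dict with "fx", "fy", "cx", "cy" (pixels), "k1" (the pictures are not rectified: a ray, as slopes to the right and down, at radius r is drawn at 1 + k1 r^2 times it, then the intrinsics apply), "position" and "rotation" of the camera in the world; the wrist camera has in their place "hand_eye" (4x4, takes a point from camera to tool coordinates, whose origin is the TCP and whose axes are the flange's). Camera axes: x right, y down, z forward; pixel columns grow to the right and rows downward; lengths in m; the calibration is good to about 2 mm. A picture is of the moment at which its call begins: read the wrist's pose just before it. calibration takes no time and is no camera call.
- env.close_job(): hands the job in; it is judged then, once.
The state is a dict: "time_s": time; "q": joint angles; "qvel": joint speeds; "joint_efforts": joint torques, N m; "position": TCP position; "tool_rot": TCP orientation; "ft_force": force on the tool from outside, world axes, zero at the start; "wrist_torque": the same for the moment, N m; "grip_width": finger opening in m; "gripper_force": force on a finger pad.
Only numpy, scipy, OpenCV 4.12 (cv2) and the standard library are available. Lean on these libraries where they do the work, as an engineer would, in place of code of your own. Each camera call takes 0.05 s, during which the arm holds its last target. There are 200 camera calls.

## Working session

There is one attempt and no reset: what is moved stays moved. The work goes in short steps, Python scripts to look and compute and a tool call to move; the robot and the scene stay as the last step left them, time stands still between calls to the robot, and variables do not carry over. Pictures are saved under pics/ and viewed, at most 15 in all, crops included, and the job is handed in when it is done.

Besides the shell and the picture viewer there is one more tool, called after "Call:" as a command line: name --pt "numbers of a row" for each row, then --argument value for the rest. jog_arm: Moves the arm, as the interface text tells. Its arguments: {"type":"object","properties":{"hand":{"type":"array"},"travel":{"type":"array"},"yaw":{"type":"array"},"grip_force":{"type":"number"}},"required":["hand","travel","yaw"]}

```bash
mkdir -p pics; ls; cat > h.py <<'E'
import numpy as np, cv2
from rig import env
def cam(n):
    c=env.calibration(n)
    if 'hand_eye' in c:
        o=env.observe(); T=np.eye(4); T[:3,:3]=np.array(o['tool_rot']); T[:3,3]=o['position']
        M=T@np.array(c['hand_eye']); return c,M[:3,3],M[:3,:3]
    return c,np.array(c['position']),np.array(c['rotation'])
def shot(n,f):
    C=cam(n); im=env.get_image(n); cv2.imwrite(f'pics/{f}.png',im[:,:,::-1]); np.save(f'pics/{f}.npy',np.array([C],dtype=object),allow_pickle=True); return im,C
def load(f): return cv2.imread(f'pics/{f}.png')[:,:,::-1],np.load(f'pics/{f}.npy',allow_pickle=True)[0]
def ray(C,u,v):
    c,p,R=C; K=np.array([[c['fx'],0,c['cx']],[0,c['fy'],c['cy']],[0,0,1.]])
    x=cv2.undistortPoints(np.array([[[u,v]]],float),K,np.array([c['k1'],0,0,0.]))[0,0]
    d=R@np.array([x[0],x[1],1]); return p,d/np.linalg.norm(d)
def onz(C,u,v,z):
    p,d=ray(C,u,v); return p+d*(z-p[2])/d[2]
def tri(a,b):
    A=np.zeros((3,3));B=np.zeros(3)
    for p,d in (a,b):
        P=np.eye(3)-np.outer(d,d);A+=P;B+=P@p
    x=np.linalg.solve(A,B); return x,[np.linalg.norm((np.eye(3)-np.outer(d,d))@(x-p)) for p,d in (a,b)]
def proj(C,X):
    c,p,R=C; q=R.T@(np.array(X)-p); x=q[:2]/q[2]; x=x*(1+c['k1']*(x@x)); return np.array([c['fx']*x[0]+c['cx'],c['fy']*x[1]+c['cy']])
E
python3 - <<'E'
from h import *
for n in ('top','side','wrist'):
    im,C=shot(n,n+'0'); print(n,C[1].round(3),C[2].round(2).tolist(),C[0]['fx'],C[0]['k1'])
print(env.finger_overhang,env.calibration('wrist')['hand_eye'],env.observe())
E
```

```text
pics
top [0.347 0.047 1.326] [[-0.01, -0.98, 0.18], [-1.0, 0.01, -0.01], [0.01, -0.18, -0.98]] 600.6123482029515 -0.059695351890835496
side [-0.137  0.737  0.742] [[-0.69, -0.4, 0.6], [-0.72, 0.36, -0.59], [0.01, -0.84, -0.54]] 570.1956733407097 -0.05509597511927879
wrist [ 0.276 -0.484  0.372] [[0.37, -0.89, -0.28], [-0.93, -0.35, -0.11], [-0.0, 0.3, -0.95]] 395.9355468010335 -0.05601569297587895
0.017 [[-4.22348164e-04 -9.53301032e-01 -3.02021462e-01  7.87650861e-02]
 [ 9.99999901e-01 -4.45919626e-04  9.09709618e-06  1.20748044e-03]
 [-1.43349569e-04 -3.02021429e-01  9.53301126e-01 -1.24412201e-01]
 [ 0.00000000e+00  0.00000000e+00  0.00000000e+00  1.00000000e+00]] {'time_s': 0.15, 'q': array([-8.08034758e+01,  2.18310395e+01,  7.43694143e+01, -4.01117214e-04,
        8.38578247e+01, -1.23371940e+01]), 'qvel': array([-0.04488091, -0.10894847, -0.05843425, -0.0468547 ,  0.09661037,
        0.00459478]), 'joint_efforts': array([ 2.74308826e-03, -4.48626745e+01, -2.31346089e+01, -2.00860113e-04,
        3.76102413e-03,  5.75038726e-06]), 'position': array([ 0.20182966, -0.51142751,  0.24789533]), 'tool_rot': array([[ 9.30201465e-01,  3.67049325e-01, -1.69433598e-04],
       [ 3.67049303e-01, -9.30200948e-01,  1.00296431e-03],
       [ 2.10530081e-04, -9.95149359e-04, -9.99999483e-01]]), 'ft_force': array([-0.5395323 ,  0.73199431, -0.63628585]), 'wrist_torque': array([-0.01011439,  0.04344461,  0.04417973]), 'gripper_force': 0.0, 'grip_width': 0.08538397434586487}
```

View pics/top0.png

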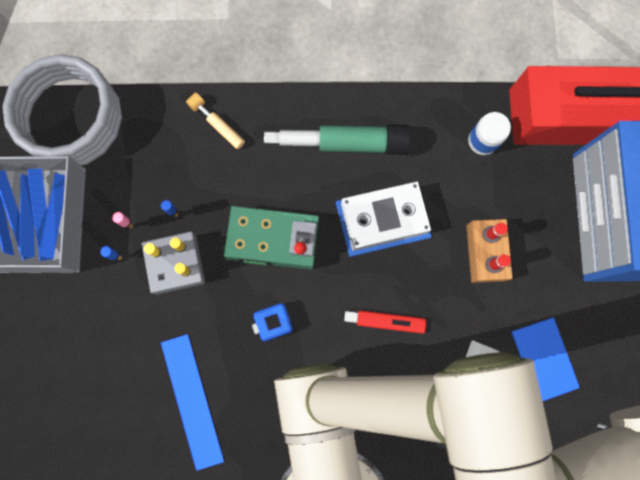

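View pics/side0.png

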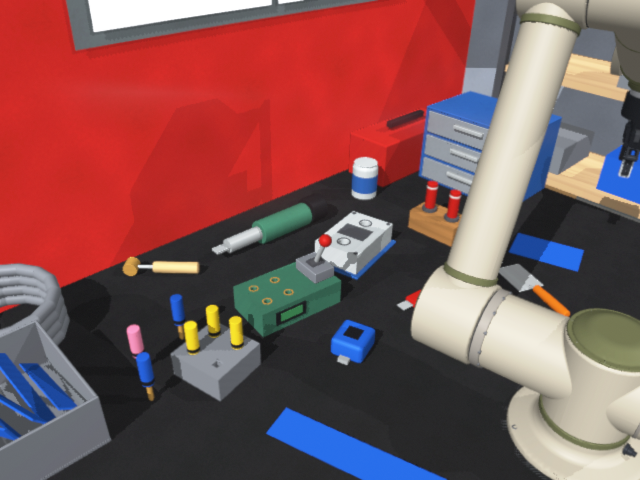

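```bash
python3 - <<'E'
from h import *
def blobs(im,lo,hi,mn,mx=1e9):
    h=cv2.cvtColor(np.ascontiguousarray(im),cv2.COLOR_RGB2HSV); m=cv2.inRange(h,lo,hi)
    n,l,s,c=cv2.connectedComponentsWithStats(m)
    return [(c[i].round(1).tolist(),s[i].tolist()) for i in range(1,n) if mn<=s[i][4]<mx]
T,CT=load('top0');S,CS=load('side0')
for nm,im in (('T',T),('S',S)):
    print(nm,'yel',blobs(im,(22,150,120),(34,255,255),40,800))
    print(nm,'red',[b for b in blobs(im,(0,170,90),(6,255,255),60,900)])
    # brass / bores via dark spots
for u,v in ((243,222),(267,224),(240,244),(263,247)): print('sock',onz(CT,u,v,.055).round(3))
for u,v in ((364,219),(408,209)): print('bore',onz(CT,u,v,.055).round(3))
for a,b in (((501,229),(432,184)),((504,259),(455,193)),((149,247),(190,325)),((175,241),(212,309)),((181,265),(236,321)),((300,248),(325,241))): 
    x,r=tri(ray(CT,*a),ray(CS,*b));print('tri',x.round(3),np.round(r,3))
cv2.imwrite('pics/crop.png',np.hstack([cv2.resize(T[180:300,100:330],None,fx=3,fy=3)])[:,:,::-1][:600,:800])
E
```

```text
T yel [([179.6, 245.9], [174, 240, 10, 11, 53]), ([155.3, 251.5], [151, 247, 9, 9, 50]), ([184.9, 270.7], [181, 266, 8, 9, 47])]
T red [([501.4, 228.1], [496, 223, 12, 11, 106]), ([299.9, 247.7], [295, 243, 11, 11, 91]), ([504.5, 259.8], [499, 254, 12, 12, 105])]
S yel [([212.3, 318.1], [206, 305, 14, 28, 316]), ([235.7, 329.8], [229, 316, 14, 29, 339]), ([190.9, 334.9], [183, 321, 16, 30, 361])]
S red [([430.3, 198.6], [425, 189, 12, 20, 189]), ([452.7, 207.8], [447, 198, 13, 20, 196]), ([324.7, 240.0], [319, 235, 12, 12, 108]), ([412.8, 296.9], [406, 290, 15, 17, 110]), ([6.3, 307.6], [0, 305, 17, 8, 64])]
sock [0.6   0.186 0.055]
sock [0.596 0.135 0.055]
sock [0.552 0.192 0.055]
sock [0.545 0.143 0.055]
bore [ 0.605 -0.075  0.055]
bore [ 0.627 -0.171  0.055]
tri [ 0.571 -0.351  0.118] [0.002 0.002]
tri [ 0.508 -0.354  0.116] [0. 0.]
tri [0.539 0.374 0.105] [0. 0.]
tri [0.551 0.321 0.104] [0.001 0.001]
tri [0.501 0.307 0.1  ] [0.001 0.001]
tri [0.529 0.063 0.146] [0.001 0.001]
```

View pics/crop.png

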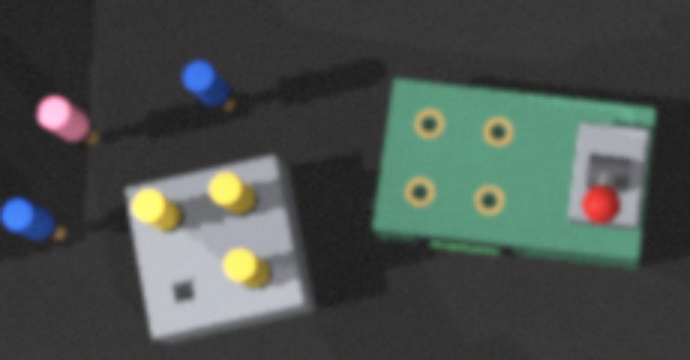

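Call:
jog_arm --hand '[0.06,0.06,0.06,0.06,0.06]' --pt "0.034 0.016 0" --pt "0.034 0.016 0" --pt "0.034 0.016 0" --pt "0.034 0.016 0" --pt "0.034 0.016 0" --yaw '[-0.0375,-0.0375,-0.0375,-0.0375,-0.0375]' --grip_force 20

```text
time_s: 0.78
position: [0.3729, -0.4309, 0.2481]
tool_rot: [[0.983, 0.186, -0.0], [0.186, -0.983, 0.0], [-0.0, -0.0, -1.0]]
ft_force: [-0.3, -0.6, -0.5]
grip_width: 0.0602
gripper_force: 0.0
```

Call:
jog_arm --hand '[0.06,0.06,0.06,0.06,0.06]' --pt "0.044 0.02 0" --pt "0.044 0.02 0" --pt "0.044 0.02 0" --pt "0.036 0.019 0" --pt "0 0 0" --yaw '[-0.047,-0.047,-0.047,-0.0465,0]'

```text
time_s: 1.4
position: [0.5417, -0.3509, 0.2474]
tool_rot: [[1.0, 0.004, -0.001], [0.004, -1.0, 0.001], [-0.001, -0.001, -1.0]]
ft_force: [-0.1, -0.6, 0.4]
grip_width: 0.0603
gripper_force: 0.0
```

```bash
python3 - <<'E'
from h import *
o=env.observe();print(o['time_s'],o['position'],np.round(o['tool_rot'],3).tolist())
shot('wrist','w1')
E
```

```text
1.4 [ 0.5416504  -0.35087183  0.24743891] [[1.0, 0.004, -0.001], [0.004, -1.0, 0.001], [-0.001, -0.001, -1.0]]
```

View pics/w1.png

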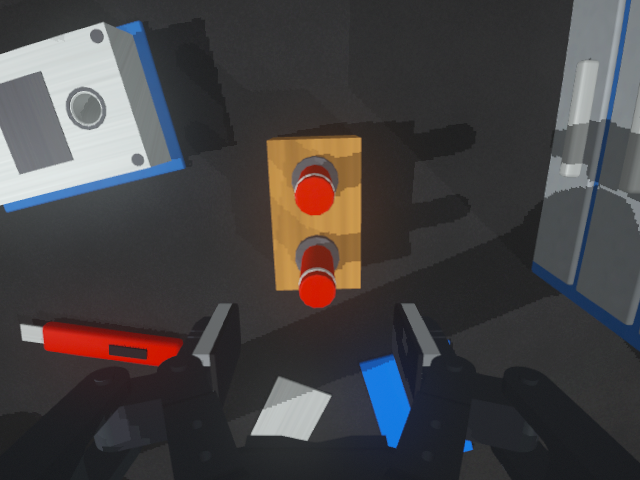

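```bash
python3 - <<'E'
from h import *
im,C=load('w1')
h=cv2.cvtColor(np.ascontiguousarray(im),cv2.COLOR_RGB2HSV)
for r in ((170,215,290,340),(265,308,290,345)):
    m=cv2.inRange(h[r[0]:r[1],r[2]:r[3]],(0,200,180),(8,255,255))
    n,l,s,c=cv2.connectedComponentsWithStats(m); i=1+np.argmax(s[1:,4]); print(c[i]+[r[2],r[0]],s[i])
    u,v=c[i]+[r[2],r[0]]; print(onz(C,u,v,.125).round(4))
T,CT=load('top0')
for a,b in (((315,194),(501.2,228)),((317.5,289),(504.5,259.5))):
    x,r=tri(ray(C,*a),ray(CT,*b));print('tri',x.round(4),np.round(r,4), onz(C,*a,.125).round(4),onz(CT,*b,.125).round(4))
print('collar',onz(C,316,175,.058),onz(C,317,255,.058))
print('rackcorners',[onz(C,u,v,.05).round(3).tolist() for u,v in ((267,139),(361,138),(361,289),(276,291))])
print('boreW',onz(C,86,107,.055).round(4),[onz(C,u,v,.055).round(3).tolist() for u,v in ((104,24),(159,173))])
E
```

```text
[313.9580786  195.99475983] [   5    7   39   38 1145]
[ 0.5729 -0.3499  0.125 ]
[316.69018743 290.79492834] [  9  10  36  32 907]
[ 0.5076 -0.3519  0.125 ]
tri [ 0.5724 -0.3512  0.1186] [0.0008 0.0008] [ 0.5742 -0.3506  0.125 ] [ 0.5707 -0.3497  0.125 ]
tri [ 0.5065 -0.3532  0.1207] [0.0008 0.0008] [ 0.5089 -0.3525  0.125 ] [ 0.5056 -0.3524  0.125 ]
collar [ 0.57672836 -0.35114476  0.058     ] [ 0.50970594 -0.3522318   0.058     ]
rackcorners [[0.604, -0.312, 0.05], [0.605, -0.387, 0.05], [0.475, -0.391, 0.05], [0.473, -0.316, 0.05]]
boreW [ 0.6295 -0.1723  0.055 ] [[0.688, -0.194, 0.055], [0.578, -0.225, 0.055]]
```

Call:
jog_arm --hand '[0.06,0.06,0.06,0.06,0.06]' --pt "0.018 0.057 0" --pt "0.018 0.057 0" --pt "0.018 0.057 0" --pt "0.018 0.057 0" --pt "0 0 0" --yaw '[0,0,0,0,0]'

```text
time_s: 2.08
position: [0.6119, -0.1218, 0.2485]
tool_rot: [[1.0, 0.005, -0.0], [0.005, -1.0, 0.0], [-0.0, -0.0, -1.0]]
ft_force: [-1.2, -0.7, 0.4]
grip_width: 0.0599
gripper_force: 0.0
```

```bash
python3 - <<'E'
from h import *
o=env.observe();print(o['time_s'],o['position'],np.round(o['qvel'],1))
shot('wrist','w2')
E
```

```text
2.075 [ 0.61188449 -0.1218203   0.24849984] [-4.2  0.3 -0.1 -1.3 -0.3 -2. ]
```

View pics/w2.png

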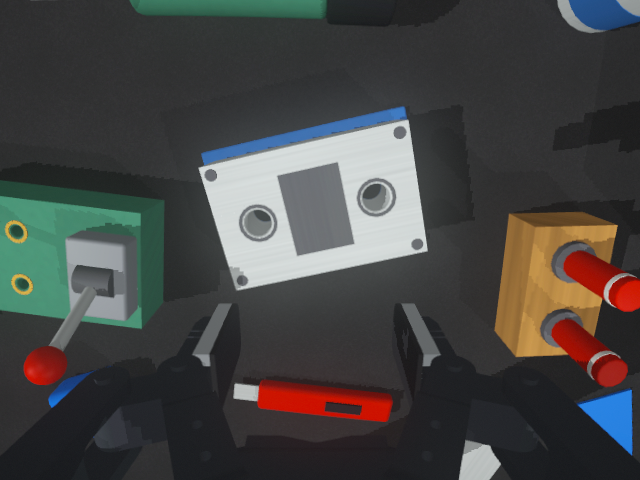

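```bash
cat >> h.py <<'E'
def ring(im,u,v,w,thr):
    """ellipse centre of dark disc around (u,v)"""
    g=cv2.cvtColor(np.ascontiguousarray(im),cv2.COLOR_RGB2GRAY)[v-w:v+w,u-w:u+w]
    m=(cv2.GaussianBlur(g,(3,3),0)<thr).astype(np.uint8)
    cs,_=cv2.findContours(m,cv2.RETR_EXTERNAL,cv2.CHAIN_APPROX_NONE)
    c=max(cs,key=len); e=cv2.fitEllipse(cv2.convexHull(c)); return (e[0][0]+u-w,e[0][1]+v-w),e[1]
E
python3 - <<'E'
from h import *
im,C=load('w2')
T,CT=load('top0')
B=[]
for (u,v),(a,b) in (((258,223),(364,219)),((376,197),(408,209))):
    e,s=ring(im,u,v,26,160); et,st=ring(T,a,b,9,150)
    x,r=tri(ray(C,*e),ray(CT,*et)); p=onz(C,*e,.055);B.append(p)
    print(e,s,p.round(4),et,st,onz(CT,*et,.055).round(4),'tri',x.round(4),np.round(r,4))
d=B[1]-B[0];print(np.linalg.norm(d),np.degrees(np.arctan2(d[0],-d[1])))
# platen outline
g=cv2.inRange(im,(150,150,150),(255,255,255)); cs,_=cv2.findContours(g,cv2.RETR_EXTERNAL,cv2.CHAIN_APPROX_NONE)
c=[c for c in cs if cv2.pointPolygonTest(c,(230,200),False)>0]
if c:
    q=cv2.boxPoints(cv2.minAreaRect(c[0])); P=np.array([onz(C,*k,.055) for k in q]);print(P.round(4),P.mean(0),np.linalg.norm(P-np.roll(P,1,0),axis=1))
E
```

```text
(257.65576362609863, 222.67873764038086) (36.45698928833008, 38.25581741333008) [ 0.6068 -0.0739  0.055 ] (362.3504500389099, 220.10573959350586) (8.968550682067871, 10.787548065185547) [ 0.6029 -0.0711  0.055 ] tri [ 0.6045 -0.0722  0.0459] [0.0003 0.0003]
(376.12186431884766, 196.94915580749512) (37.563289642333984, 39.16175079345703) [ 0.6289 -0.1712  0.055 ] (406.8039593696594, 210.0592851638794) (7.837686538696289, 8.929001808166504) [ 0.6245 -0.1682  0.055 ] tri [ 0.6269 -0.1715  0.0442] [0.0014 0.0014]
0.09981644500588589 12.803364054505941
[[ 0.6558 -0.0276  0.055 ]
 [ 0.6901 -0.1928  0.055 ]
 [ 0.5843 -0.2236  0.055 ]
 [ 0.5426 -0.0422  0.055 ]] [ 0.61820121 -0.12154543  0.055     ] [0.11414748 0.16868465 0.11021205 0.18618114]
```

Call:
jog_arm --hand '[0.06,0.06,0.06,0.06,0.06]' --pt "-0.01 -0.057 0" --pt "-0.01 -0.057 0" --pt "-0.01 -0.057 0" --pt "-0.009 -0.058 0" --pt "0 0 0" --yaw '[0,0,0,0,0]'

```text
time_s: 2.75
position: [0.5699, -0.3596, 0.2472]
tool_rot: [[1.0, -0.007, -0.001], [-0.007, -1.0, -0.0], [-0.001, 0.0, -1.0]]
ft_force: [1.0, 0.4, -0.4]
grip_width: 0.0602
gripper_force: 0.0
```

Call:
jog_arm --hand '[0.06,0.06,0.06,0.06,0.06]' --pt "0 0 -0.03" --pt "0 0 -0.04" --pt "0 0 -0.04" --pt "0 0 -0.038" --pt "0 0 0" --yaw '[-0.005,0,0,0,0]'

```text
time_s: 3.38
position: [0.5711, -0.3534, 0.0979]
tool_rot: [[1.0, -0.005, -0.005], [-0.005, -1.0, 0.004], [-0.005, -0.004, -1.0]]
ft_force: [-0.2, -1.1, 0.7]
grip_width: 0.0599
gripper_force: 0.0
```

Call:
jog_arm --hand '[0.02,0.02,0.02,0.02,0.02]' --pt "0 0 0" --pt "0 0 0" --pt "0 0 0" --pt "0 0 0" --pt "0 0 0" --yaw '[0,0,0,0,0]' --grip_force 30

```text
time_s: 4.0
position: [0.5734, -0.353, 0.1025]
tool_rot: [[1.0, -0.004, 0.002], [-0.004, -1.0, -0.0], [0.002, 0.0, -1.0]]
ft_force: [-1.0, 5.5, 5.2]
grip_width: 0.0252
gripper_force: 28.9
```

Call:
jog_arm --hand '[0.02,0.02,0.02,0.02,0.02]' --pt "0 0 0.02" --pt "0 0 0.035" --pt "0 0 0.04" --pt "0 0 0.015" --pt "-0.002 0.03 0" --yaw '[0,0,0,0,0.04]'

```text
time_s: 4.62
position: [0.5707, -0.3248, 0.2109]
tool_rot: [[0.999, 0.035, 0.002], [0.035, -0.999, -0.002], [0.001, 0.002, -1.0]]
ft_force: [0.2, 0.1, -3.3]
grip_width: 0.0255
gripper_force: 30.0
```

Call:
jog_arm --hand '[0.02,0.02,0.02,0.02,0.02]' --pt "-0.004 0.035 0" --pt "-0.005 0.035 0" --pt "-0.005 0.035 0" --pt "-0.005 0.03 0" --pt "0 0 0" --yaw '[0.05,0.05,0.05,0.0375,0]'

```text
time_s: 5.25
position: [0.5514, -0.1867, 0.21]
tool_rot: [[0.975, 0.224, -0.001], [0.224, -0.975, 0.001], [-0.001, -0.001, -1.0]]
ft_force: [0.8, -0.9, -2.4]
grip_width: 0.0252
gripper_force: 30.4
```

Call:
jog_arm --hand '[0.02,0.02,0.02,0.02,0.02]' --pt "0 0 -0.025" --pt "0 0 -0.03" --pt "0 0 -0.02" --pt "0 0 -0.01" --pt "0 0 0" --yaw '[0,0,0,0,0]'

```text
time_s: 5.88
position: [0.5518, -0.189, 0.1249]
tool_rot: [[0.975, 0.221, -0.001], [0.221, -0.975, 0.0], [-0.001, -0.001, -1.0]]
ft_force: [0.4, -0.3, -2.2]
grip_width: 0.0254
gripper_force: 30.3
```

Call:
jog_arm --hand '[0.02,0.02,0.02,0.02,0.02]' --pt "0.007 0.0016 0" --pt "0.007 0.0016 0" --pt "0.006 0.0014 0" --pt "0.006 0.0014 0" --pt "0.004 0.001 0" --yaw '[0,0,0,0,0]'

```text
time_s: 6.5
position: [0.5818, -0.1815, 0.1253]
tool_rot: [[0.975, 0.222, -0.001], [0.222, -0.975, -0.0], [-0.001, -0.0, -1.0]]
ft_force: [-5.2, -1.0, -0.3]
grip_width: 0.0255
gripper_force: 29.5
```

```bash
python3 - <<'E'
from h import *
o=env.observe();print(o['time_s'],o['position'],np.round(o['ft_force'],1))
shot('wrist','w3')
im,C=shot('side','s3'); u,v=proj(C,[.6,-.18,.08]).astype(int);print(u,v)
cv2.imwrite('pics/s3c.png',cv2.resize(im[max(v-60,0):v+60,u-80:u+80],None,fx=4,fy=4,interpolation=2)[:,:,::-1])
E
```

```text
6.5 [ 0.58182958 -0.18153187  0.12532926] [-5.2 -1.  -0.3]
377 216
```

View pics/s3c.png

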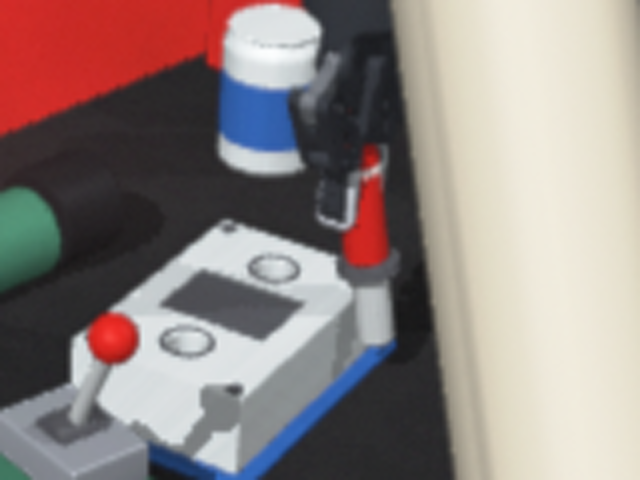

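View pics/w3.png

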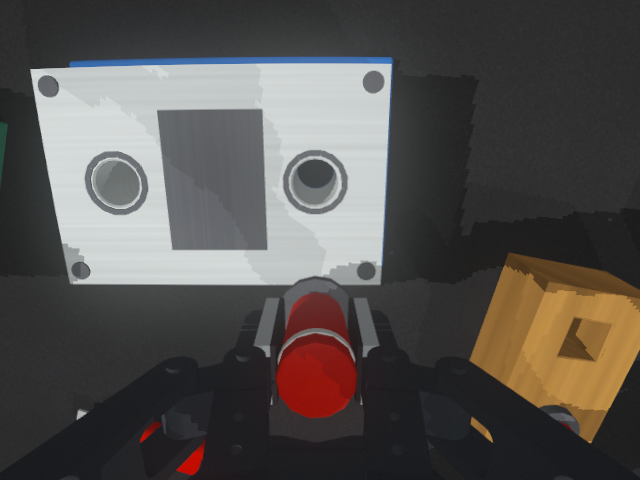

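```bash
cat >> h.py <<'E'
def pinpred(C,o,th,off=0,L=.100):
    "pixels: cap rear edge(-x), cap centre, collar front edge for lean th deg about grasp point"
    R=np.array(o['tool_rot']);P=np.array(o['position'])+R@[off,0,-.002]
    t=np.radians(th); ex=R[:,0]; ez=np.array([0,0,1.]); a=ez*np.cos(t)+ex*np.sin(t); b=ex*np.cos(t)-ez*np.sin(t)
    f=P-a*L
    return [proj(C,x).round(0).tolist() for x in (f+a*.12-b*.013,f+a*.12,f+a*.12+b*.013,f+a*.053+b*.019,f+a*.103+b*.013)]+[f.round(4).tolist()]
E
python3 - <<'E'
from h import *
im,C=load('w3');o=env.observe()
for th in (0,5,10,13,16): print(th,pinpred(C,o,th))
E
```

```text
0 [[313.0, 418.0], [313.0, 385.0], [313.0, 348.0], [314.0, 254.0], [313.0, 320.0], [0.582, -0.1815, 0.0272]]
5 [[313.0, 416.0], [313.0, 380.0], [313.0, 341.0], [314.0, 262.0], [313.0, 318.0], [0.5735, -0.1834, 0.0276]]
10 [[313.0, 413.0], [313.0, 375.0], [313.0, 334.0], [314.0, 270.0], [313.0, 316.0], [0.5651, -0.1853, 0.0288]]
13 [[313.0, 411.0], [313.0, 371.0], [313.0, 330.0], [314.0, 275.0], [313.0, 315.0], [0.5601, -0.1865, 0.0298]]
16 [[313.0, 409.0], [313.0, 368.0], [313.0, 326.0], [314.0, 279.0], [313.0, 314.0], [0.5552, -0.1876, 0.0311]]
```

```bash
python3 - <<'E'
from h import *
im,C=load('w3');o=env.observe()
for (u,v) in ((116,182),(315,181)):
    e,s=ring(im,u,v,36,160);print(e,s,onz(C,*e,.055).round(4))
h=cv2.cvtColor(np.ascontiguousarray(im),cv2.COLOR_RGB2HSV);m=cv2.inRange(h,(0,150,60),(8,255,255));m[:280]=0
col=m[:,317];r=np.where(col)[0];print('red rows',r.min(),r.max(),[ (a) for a in np.where(np.diff(col.astype(int))!=0)[0]])
for u in (300,317,330): print(u,im[268:284,u].mean(1).round().tolist())
rows=[(v,np.where(m[v,260:370])[0][[0,-1]]+260) for v in (350,360,370,376,380,390)];print(rows)
for th in (12,13,14):
  for off in (-.001,-.002,-.003): print(th,off,pinpred(C,o,th,off))
E
```

```text
(116.04621505737305, 182.5598373413086) (59.082550048828125, 67.32754516601562) [ 0.607  -0.0743  0.055 ]
(314.79593658447266, 181.59835052490234) (64.41859436035156, 64.8817367553711) [ 0.6291 -0.1712  0.055 ]
red rows 305 417 [np.int64(304), np.int64(327), np.int64(333), np.int64(417)]
300 [197.0, 197.0, 196.0, 196.0, 196.0, 196.0, 196.0, 195.0, 194.0, 193.0, 185.0, 137.0, 74.0, 75.0, 89.0, 101.0]
317 [197.0, 196.0, 196.0, 195.0, 196.0, 195.0, 195.0, 180.0, 126.0, 70.0, 69.0, 89.0, 101.0, 102.0, 104.0, 103.0]
330 [201.0, 192.0, 176.0, 161.0, 161.0, 160.0, 161.0, 160.0, 159.0, 153.0, 115.0, 73.0, 68.0, 80.0, 99.0, 107.0]
[(350, array([284, 348])), (360, array([280, 352])), (370, array([277, 355])), (376, array([275, 356])), (380, array([276, 356])), (390, array([278, 355]))]
12 -0.001 [[313.0, 415.0], [313.0, 375.0], [313.0, 334.0], [314.0, 275.0], [313.0, 318.0], [0.5608, -0.1863, 0.0294]]
12 -0.002 [[313.0, 417.0], [313.0, 378.0], [313.0, 337.0], [314.0, 277.0], [313.0, 321.0], [0.5598, -0.1865, 0.0294]]
12 -0.003 [[313.0, 420.0], [313.0, 381.0], [313.0, 340.0], [314.0, 279.0], [313.0, 323.0], [0.5588, -0.1868, 0.0294]]
13 -0.001 [[313.0, 414.0], [313.0, 374.0], [313.0, 333.0], [314.0, 276.0], [313.0, 318.0], [0.5591, -0.1867, 0.0298]]
13 -0.002 [[313.0, 417.0], [313.0, 377.0], [313.0, 336.0], [314.0, 278.0], [313.0, 320.0], [0.5582, -0.1869, 0.0298]]
13 -0.003 [[313.0, 419.0], [313.0, 380.0], [313.0, 339.0], [314.0, 280.0], [313.0, 323.0], [0.5572, -0.1871, 0.0298]]
14 -0.001 [[313.0, 413.0], [313.0, 373.0], [313.0, 332.0], [314.0, 278.0], [313.0, 318.0], [0.5575, -0.1871, 0.0302]]
14 -0.002 [[313.0, 416.0], [313.0, 376.0], [313.0, 335.0], [314.0, 280.0], [313.0, 320.0], [0.5565, -0.1873, 0.0302]]
14 -0.003 [[313.0, 418.0], [313.0, 378.0], [313.0, 337.0], [314.0, 282.0], [313.0, 323.0], [0.5555, -0.1875, 0.0302]]
```

Call:
jog_arm --hand '[0.02,0.02,0.02,0.02,0.02]' --pt "-0.002 0 0.015" --pt "0 0 0.03" --pt "0.012 0.003 0" --pt "0.03 0.007 0" --pt "0.0297 0.0065 0" --yaw '[0,0,0,0,0]'

```text
time_s: 7.22
position: [0.6529, -0.1646, 0.1697]
tool_rot: [[0.975, 0.221, 0.0], [0.221, -0.975, 0.0], [0.001, -0.0, -1.0]]
ft_force: [0.1, -0.4, -2.1]
grip_width: 0.025
gripper_force: 30.0
```

Call:
jog_arm --hand '[0.02,0.02,0.02,0.02,0.02]' --pt "0 0 0" --pt "0 0 -0.006" --pt "0 0 -0.006" --pt "0 0 0" --pt "0 0 0" --yaw '[0,0,0,0,0]'

```text
time_s: 7.85
position: [0.6514, -0.1653, 0.1586]
tool_rot: [[0.975, 0.221, 0.0], [0.221, -0.975, -0.0], [0.0, 0.0, -1.0]]
ft_force: [0.8, 0.2, -2.4]
grip_width: 0.0253
gripper_force: 30.0
```

```bash
python3 - <<'E'
from h import *
o=env.observe();print(o['position'])
im,C=shot('wrist','w4')
for th in (11,13,15): print(th,pinpred(C,o,th,-.002))
im2,C2=shot('side','s4'); u,v=proj(C2,[.63,-.17,.09]).astype(int)
a=cv2.resize(im2[max(v-40,0):v+40,u-40:u+40],(400,400),interpolation=2); b=im[100:440,150:550]
b=cv2.resize(b,(400,400)); cv2.imwrite('pics/c4.png',np.hstack([a,b])[:,:,::-1])
E
```

```text
[ 0.65144048 -0.16529505  0.15857138]
11 [[313.0, 419.0], [313.0, 380.0], [313.0, 339.0], [314.0, 276.0], [313.0, 322.0], [0.6309, -0.17, 0.0624]]
13 [[313.0, 417.0], [313.0, 377.0], [313.0, 337.0], [314.0, 279.0], [313.0, 321.0], [0.6276, -0.1707, 0.0631]]
15 [[313.0, 416.0], [313.0, 375.0], [313.0, 334.0], [314.0, 282.0], [313.0, 320.0], [0.6242, -0.1715, 0.064]]
```

View pics/c4.png

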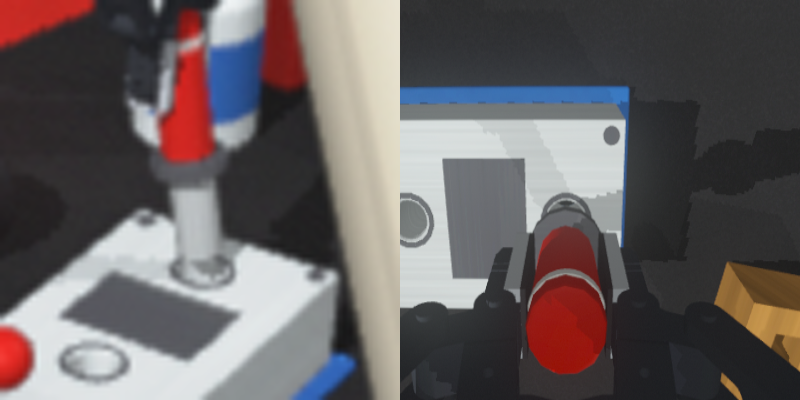

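Call:
jog_arm --hand '[0.02,0.02,0.02,0.02,0.02]' --pt "0 0 -0.003" --pt "0 0 -0.003" --pt "0 0 -0.003" --pt "0 0 -0.002" --pt "0 0 0" --yaw '[0,0,0,0,0]'

```text
time_s: 8.57
position: [0.6511, -0.1652, 0.1471]
tool_rot: [[0.975, 0.221, -0.001], [0.221, -0.975, -0.0], [-0.001, -0.0, -1.0]]
ft_force: [-1.8, -1.7, -0.6]
grip_width: 0.0249
gripper_force: 30.2
```

Call:
jog_arm --hand '[0.02,0.02,0.02,0.02,0.02]' --pt "-0.004 -0.0009 0.0005" --pt "-0.004 -0.0009 0.0005" --pt "-0.004 -0.0009 0.0003" --pt "-0.004 -0.0009 0" --pt "-0.004 -0.001 0" --yaw '[0,0,0,0,0]'

```text
time_s: 9.2
position: [0.6326, -0.1697, 0.1507]
tool_rot: [[0.975, 0.222, 0.005], [0.222, -0.975, -0.001], [0.005, 0.002, -1.0]]
ft_force: [5.9, 2.4, 9.7]
grip_width: 0.0251
gripper_force: 31.0
```

```bash
python3 - <<'E'
from h import *
o=env.observe();print(o['position'],o['ft_force'],o['wrist_torque'])
im,C=shot('wrist','w5')
for th in (0,5): print(th,pinpred(C,o,th,-.002))
h=cv2.cvtColor(np.ascontiguousarray(im),cv2.COLOR_RGB2HSV);m=cv2.inRange(h,(0,150,60),(8,255,255));m[:270]=0
print(np.where(np.diff(m[:,317].astype(int))!=0)[0])
g=im[200:420,317].mean(1);print([ (i+200,int(g[i]),int(g[i+1])) for i in range(219) if abs(g[i+1]-g[i])>25])
im2,C2=shot('side','s5'); u,v=proj(C2,[.63,-.17,.09]).astype(int)
a=cv2.resize(im2[max(v-40,0):v+40,u-40:u+40],(400,400),interpolation=2); b=cv2.resize(im[100:440,150:550],(400,400)); cv2.imwrite('pics/c5.png',np.hstack([a,b])[:,:,::-1])
E
```

```text
[ 0.6326421  -0.16971406  0.15074976] [5.92623096 2.39247708 9.71999478] [ 0.63320233 -1.15389219 -0.02220936]
0 [[313.0, 424.0], [313.0, 390.0], [313.0, 354.0], [314.0, 260.0], [313.0, 326.0], [0.6307, -0.1702, 0.0527]]
5 [[313.0, 422.0], [313.0, 386.0], [313.0, 347.0], [314.0, 267.0], [313.0, 324.0], [0.6222, -0.1721, 0.0531]]
[281 283 284 329 337 419]
[(237, 207, 167), (238, 167, 105), (242, 110, 146), (243, 146, 176), (244, 176, 144), (245, 144, 73), (329, 54, 96), (336, 147, 85), (337, 85, 54)]
```

Call:
jog_arm --hand '[0.02,0.02,0.02,0.02,0.02]' --pt "0 0 -0.001" --pt "0 0 -0.001" --pt "0 0 -0.001" --pt "0 0 -0.001" --pt "0 0 0" --yaw '[0,0,0,0,0]'

```text
time_s: 9.93
position: [0.6335, -0.1696, 0.1503]
tool_rot: [[0.975, 0.222, 0.01], [0.222, -0.975, -0.003], [0.009, 0.005, -1.0]]
ft_force: [2.3, 5.6, 25.6]
grip_width: 0.0249
gripper_force: 33.1
```

View pics/c5.png

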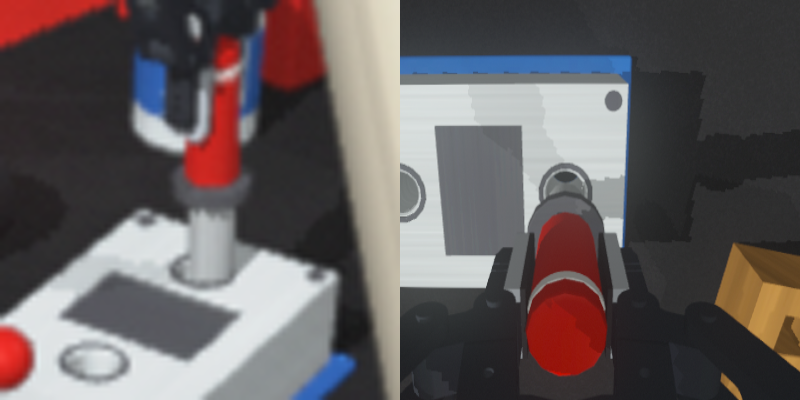

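Call:
jog_arm --hand '[0.02,0.02,0.02,0.02,0.02]' --pt "0 0 0.026" --pt "-0.0424 -0.0101 0" --pt "-0.0424 -0.0101 0" --pt "0 0 -0.015" --pt "0 0 -0.03" --yaw '[0,0,0,0,0]'

```text
time_s: 10.55
position: [0.5468, -0.1903, 0.1257]
tool_rot: [[0.975, 0.221, 0.001], [0.221, -0.975, -0.001], [0.001, 0.002, -1.0]]
ft_force: [0.6, 0.1, -3.1]
grip_width: 0.0255
gripper_force: 30.4
```

Call:
jog_arm --hand '[0.02,0.02,0.02,0.02,0.02]' --pt "0.01 0.0023 0" --pt "0.01 0.0023 0" --pt "0.008 0.0018 0" --pt "0.0065 0.0015 0" --pt "0.004 0.001 0" --yaw '[0,0,0,0,0]'

```text
time_s: 11.18
position: [0.5852, -0.1811, 0.1257]
tool_rot: [[0.975, 0.222, -0.002], [0.222, -0.975, -0.001], [-0.002, 0.0, -1.0]]
ft_force: [-5.5, -2.6, -2.7]
grip_width: 0.0254
gripper_force: 30.6
```

```bash
cat >> h.py <<'E'
def leanfit(tag,L=.100,col=317):
    o=env.observe(); im,C=shot('wrist',tag)
    h=cv2.cvtColor(np.ascontiguousarray(im),cv2.COLOR_RGB2HSV);m=cv2.inRange(h,(0,150,60),(8,255,255));m[:270]=0
    r=np.where(m[:,col])[0]; g=im[:,col].astype(float).mean(1)
    rows=m[375,240:400]; cc=np.where(rows)[0]+240
    # collar front edge: going up from red start, collar is grey-dark (60..110) then bright platen
    print('rear',r.max(),'top',r.min(),'ucentre',(cc.min()+cc.max())/2,[(i,int(g[i-1]),int(g[i+1])) for i in range(225,300) if abs(g[i+1]-g[i-1])>30])
    print(np.round(o['position'],4),np.round(o['ft_force'],1))
    for th in range(0,19,3): print(th,[pinpred(C,o,th,-.002,L)[k] for k in (0,3,5)])
E
python3 -c "
from h import *
leanfit('w6')"
```

```text
rear 417 top 313 ucentre 315.5 [(279, 194, 160), (280, 195, 94), (281, 160, 70)]
[ 0.5852 -0.1811  0.1257] [-5.5 -2.6 -2.7]
0 [[313.0, 424.0], [314.0, 259.0], [0.5832, -0.1815, 0.0277]]
3 [[313.0, 423.0], [314.0, 263.0], [0.5781, -0.1827, 0.0279]]
6 [[313.0, 421.0], [314.0, 268.0], [0.573, -0.1838, 0.0283]]
9 [[313.0, 420.0], [314.0, 273.0], [0.568, -0.185, 0.029]]
12 [[313.0, 418.0], [314.0, 277.0], [0.5629, -0.1861, 0.03]]
15 [[313.0, 416.0], [314.0, 282.0], [0.558, -0.1872, 0.0312]]
18 [[313.0, 414.0], [314.0, 287.0], [0.5531, -0.1884, 0.0327]]
```

Call:
jog_arm --hand '[0.02,0.02,0.02,0.02,0.02]' --pt "-0.002 0 0.015" --pt "0 0 0.03" --pt "0.012 0.003 0" --pt "0.029 0.007 0" --pt "0.0286 0.0063 0" --yaw '[0,0,0,0,0]' --grip_force 22

```text
time_s: 11.85
position: [0.6542, -0.164, 0.1702]
tool_rot: [[0.975, 0.221, 0.0], [0.221, -0.975, 0.001], [0.001, -0.0, -1.0]]
ft_force: [-0.2, -0.3, -2.9]
grip_width: 0.0249
gripper_force: 30.6
```

Call:
jog_arm --hand '[0.02,0.02,0.02,0.02,0.02]' --pt "0 0 -0.008" --pt "0 0 -0.007" --pt "0 0 -0.004" --pt "0 0 -0.003" --pt "0 0 -0.002" --yaw '[0,0,0,0,0]'

```text
time_s: 12.48
position: [0.6527, -0.1648, 0.1467]
tool_rot: [[0.975, 0.221, 0.0], [0.221, -0.975, -0.0], [0.0, 0.0, -1.0]]
ft_force: [0.2, 0.2, -2.5]
grip_width: 0.0254
gripper_force: 30.6
```

```bash
python3 -c "
from h import *
leanfit('w7')
im2,C2=shot('side','s7'); u,v=proj(C2,[.63,-.17,.08]).astype(int)
cv2.imwrite('pics/c7.png',cv2.resize(im2[max(v-30,0):v+30,u-40:u+40],(800,600),interpolation=2)[:,:,::-1])
"
```

```text
rear 417 top 309 ucentre 315.5 [(272, 193, 135), (273, 179, 103), (274, 135, 105), (277, 104, 160), (278, 104, 143), (279, 160, 79), (280, 143, 72)]
[ 0.6527 -0.1648  0.1467] [ 0.2  0.2 -2.5]
0 [[313.0, 424.0], [314.0, 259.0], [0.6507, -0.1653, 0.0487]]
3 [[313.0, 423.0], [314.0, 264.0], [0.6456, -0.1664, 0.0488]]
6 [[313.0, 421.0], [314.0, 268.0], [0.6405, -0.1676, 0.0493]]
9 [[313.0, 420.0], [314.0, 273.0], [0.6355, -0.1687, 0.0499]]
12 [[313.0, 418.0], [314.0, 277.0], [0.6305, -0.1699, 0.0509]]
15 [[313.0, 416.0], [314.0, 282.0], [0.6255, -0.171, 0.0521]]
18 [[313.0, 414.0], [314.0, 287.0], [0.6206, -0.1721, 0.0536]]
```

View pics/c7.png

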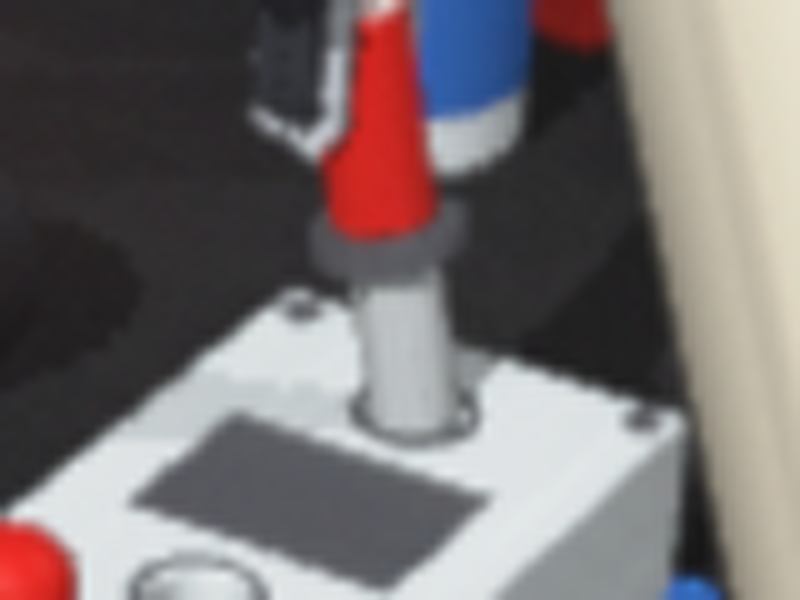

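Call:
jog_arm --hand '[0.02,0.02,0.02,0.02,0.02]' --pt "0 0 -0.001" --pt "-0.0025 -0.0006 -0.0006" --pt "-0.0025 -0.0006 -0.0006" --pt "-0.0025 -0.0006 -0.0008" --pt "-0.0025 -0.0006 -0.0008" --yaw '[0,0,0,0,0]' --grip_force 22

```text
time_s: 13.2
position: [0.645, -0.1669, 0.1457]
tool_rot: [[0.975, 0.222, 0.009], [0.222, -0.975, -0.001], [0.008, 0.003, -1.0]]
ft_force: [7.8, 5.3, 12.7]
grip_width: 0.025
gripper_force: 32.0
```

```bash
python3 -c "
from h import *
leanfit('w8')"
```

```text
rear 418 top 304 ucentre 316.5 [(261, 192, 136), (262, 179, 101), (263, 136, 104), (266, 105, 168), (267, 105, 169), (268, 168, 112), (269, 169, 65), (270, 112, 71), (277, 71, 105)]
[ 0.645  -0.1669  0.1457] [ 7.8  5.3 12.7]
0 [[313.0, 424.0], [314.0, 260.0], [0.643, -0.1673, 0.0477]]
3 [[313.0, 422.0], [314.0, 264.0], [0.6379, -0.1685, 0.0478]]
6 [[313.0, 421.0], [314.0, 269.0], [0.6328, -0.1696, 0.0482]]
9 [[313.0, 419.0], [314.0, 274.0], [0.6278, -0.1708, 0.0488]]
12 [[313.0, 417.0], [314.0, 278.0], [0.6227, -0.1719, 0.0497]]
15 [[313.0, 415.0], [314.0, 283.0], [0.6178, -0.1731, 0.0509]]
18 [[313.0, 413.0], [314.0, 288.0], [0.6129, -0.1742, 0.0524]]
```

Call:
jog_arm --hand '[0.02,0.02,0.02,0.02,0.02]' --pt "-0.0025 -0.0006 -0.0004" --pt "-0.0025 -0.0006 -0.0006" --pt "-0.0025 -0.0006 -0.0008" --pt "-0.0025 -0.0006 -0.0008" --pt "-0.0015 -0.0003 -0.001" --yaw '[0,0,0,0,0]'

```text
time_s: 13.88
position: [0.6313, -0.1699, 0.1392]
tool_rot: [[0.975, 0.221, 0.0], [0.221, -0.975, -0.0], [0.0, 0.0, -1.0]]
ft_force: [5.5, 1.7, 1.2]
grip_width: 0.0252
gripper_force: 30.6
```

```bash
python3 -c "
from h import *
leanfit('w9')"
```

```text
rear 419 top 280 ucentre 316.5 [(240, 203, 162), (241, 196, 113), (242, 162, 105), (246, 104, 161), (247, 121, 156), (248, 161, 120), (249, 156, 108), (256, 106, 74)]
[ 0.6313 -0.1699  0.1392] [5.5 1.7 1.2]
0 [[313.0, 424.0], [314.0, 259.0], [0.6294, -0.1703, 0.0412]]
3 [[313.0, 423.0], [314.0, 264.0], [0.6243, -0.1715, 0.0414]]
6 [[313.0, 421.0], [314.0, 268.0], [0.6192, -0.1727, 0.0418]]
9 [[313.0, 420.0], [314.0, 273.0], [0.6141, -0.1738, 0.0424]]
12 [[313.0, 418.0], [314.0, 277.0], [0.6091, -0.1749, 0.0434]]
15 [[313.0, 416.0], [314.0, 282.0], [0.6041, -0.1761, 0.0446]]
18 [[313.0, 414.0], [314.0, 287.0], [0.5993, -0.1772, 0.0461]]
```

Call:
jog_arm --hand '[0.02,0.02,0.02,0.02,0.02]' --pt "-0.0005 0 -0.002" --pt "0 0 -0.003" --pt "0 0 -0.003" --pt "0 0 -0.004" --pt "0 0 -0.004" --yaw '[0,0,0,0,0]'

```text
time_s: 14.55
position: [0.6312, -0.1698, 0.1232]
tool_rot: [[0.975, 0.221, 0.001], [0.221, -0.975, -0.0], [0.001, 0.0, -1.0]]
ft_force: [6.0, 1.2, 0.4]
grip_width: 0.0255
gripper_force: 30.6
```

Call:
jog_arm --hand '[0.02,0.02,0.02,0.02,0.02]' --pt "0.001 0 -0.004" --pt "0 0 -0.004" --pt "0 0 -0.004" --pt "0 0 -0.003" --pt "0 0 -0.001" --yaw '[0,0,0,0,0]'

```text
time_s: 15.18
position: [0.6318, -0.1698, 0.107]
tool_rot: [[0.975, 0.221, -0.0], [0.221, -0.975, 0.0], [-0.0, -0.0, -1.0]]
ft_force: [4.2, 1.4, 0.4]
grip_width: 0.0249
gripper_force: 30.6
```

Call:
jog_arm --hand '[0.02,0.02,0.02,0.02,0.02]' --pt "0 0 -0.001" --pt "0 0 -0.001" --pt "0 0 -0.001" --pt "0 0 0" --pt "0 0 0" --yaw '[0,0,0,0,0]'

```text
time_s: 15.8
position: [0.6319, -0.1698, 0.1067]
tool_rot: [[0.975, 0.222, 0.002], [0.222, -0.975, -0.001], [0.001, 0.001, -1.0]]
ft_force: [-3.0, 3.4, 16.5]
grip_width: 0.0254
gripper_force: 32.2
```

Call:
jog_arm --hand '[0.05,0.05,0.05,0.05,0.05]' --pt "0 0 0.003" --pt "0 0 0" --pt "0 0 0" --pt "0 0 0.02" --pt "0 0 0.04" --yaw '[0,0,0,0,0]'

```text
time_s: 16.42
position: [0.631, -0.1696, 0.1659]
tool_rot: [[0.975, 0.221, -0.005], [0.221, -0.975, 0.002], [-0.004, -0.003, -1.0]]
ft_force: [-0.3, -0.3, -0.2]
grip_width: 0.05
gripper_force: 0.0
```

Call:
jog_arm --hand '[0.06,0.06,0.06,0.06,0.06]' --pt "0 0 0.05" --pt "-0.0025 -0.0075 0.034" --pt "-0.03 -0.048 0" --pt "-0.03 -0.048 0" --pt "-0.03 -0.048 0" --yaw '[0,0,-0.075,-0.075,-0.0735]'

```text
time_s: 17.05
position: [0.5381, -0.3225, 0.2509]
tool_rot: [[1.0, -0.002, -0.001], [-0.002, -1.0, 0.0], [-0.001, -0.0, -1.0]]
ft_force: [0.4, -0.1, 0.2]
grip_width: 0.06
gripper_force: 0.0
```

Call:
jog_arm --hand '[0.06,0.06,0.06,0.06,0.06]' --pt "0 -0.0317 0" --pt "0 0 0" --pt "0 0 0" --pt "0 0 0" --pt "0 0 0" --yaw '[0,0,0,0,0]'

```text
time_s: 17.68
position: [0.5397, -0.3521, 0.2514]
tool_rot: [[1.0, 0.001, 0.0], [0.001, -1.0, -0.0], [0.0, 0.0, -1.0]]
ft_force: [0.1, 0.5, -0.1]
grip_width: 0.0598
gripper_force: 0.0
```

```bash
python3 - <<'E'
from h import *
o=env.observe();print(o['time_s'],o['position'],np.round(o['tool_rot'],3)[0])
im,C=shot('wrist','w10')
h=cv2.cvtColor(np.ascontiguousarray(im),cv2.COLOR_RGB2HSV);m=cv2.inRange(h,(0,150,60),(8,255,255))
n,l,s,c=cv2.connectedComponentsWithStats(m)
for i in range(1,n):
    if s[i,4]>150: print(c[i].round(1),s[i])
im2,C2=shot('side','s10')
a=cv2.resize(im2[150:290,280:480],(600,420),interpolation=2)
b=cv2.resize(im,(200,150)); cv2.imwrite('pics/c10.png',np.hstack([a,np.vstack([b,np.zeros((270,200,3),np.uint8)])])[:,:,::-1])
E
```

```text
17.675 [ 0.5396735  -0.35214244  0.25138955] [1.    0.001 0.   ]
[ 24.4 103.8] [   2   83   46   43 1519]
[315.3 254.7] [299 242  33  29 617]
[315.2 284.7] [ 297  266   37   37 1056]
[109.1 340.3] [  44  319  140   45 3657]
```

View pics/c10.png

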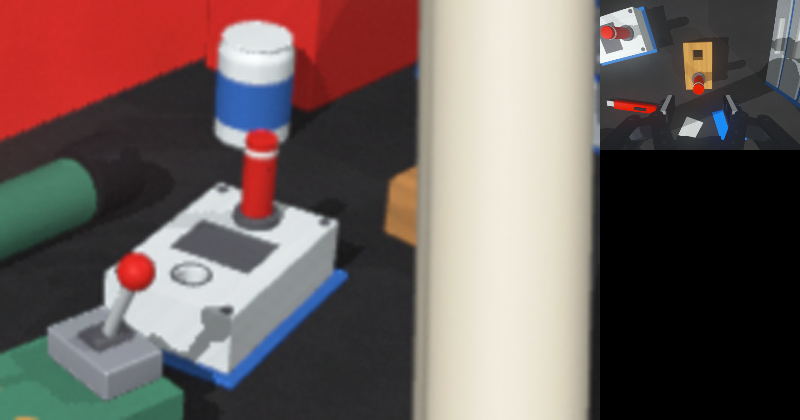

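```bash
python3 - <<'E'
from h import *
im,C=load('w10'); print(onz(C,315.3,284.7,.125),onz(C,315.3,284.7,.12))
E
```

```text
[ 0.50845033 -0.35225722  0.125     ] [ 0.50625095 -0.35224911  0.12      ]
```

Call:
jog_arm --hand '[0.06,0.06,0.06,0.06,0.06]' --pt "-0.031 0 -0.02" --pt "0 0 -0.04" --pt "0 0 -0.045" --pt "0 0 -0.045" --pt "0 0 0" --yaw '[0,0,0,0,0]'

```text
time_s: 18.4
position: [0.5074, -0.3518, 0.0987]
tool_rot: [[1.0, 0.0, -0.005], [0.0, -1.0, 0.005], [-0.005, -0.005, -1.0]]
ft_force: [0.5, -0.1, 0.1]
grip_width: 0.0595
gripper_force: 0.0
```

Call:
jog_arm --hand '[0.02,0.02,0.02,0.02,0.02]' --pt "0 0 0" --pt "0 0 0" --pt "0 0 0" --pt "0 0 0" --pt "0 0 0" --yaw '[0,0,0,0,0]' --grip_force 30

```text
time_s: 19.02
position: [0.509, -0.3533, 0.1035]
tool_rot: [[1.0, 0.0, 0.003], [0.0, -1.0, -0.002], [0.003, 0.002, -1.0]]
ft_force: [-0.3, 2.0, 6.3]
grip_width: 0.0247
gripper_force: 31.8
```

Call:
jog_arm --hand '[0.02,0.02,0.02,0.02,0.02]' --pt "0 0 0.02" --pt "0 0 0.035" --pt "0 0 0.04" --pt "0 0.01 0.015" --pt "0.003 0.051 0" --yaw '[0,0,0,0,0.045]'

```text
time_s: 19.65
position: [0.5112, -0.2927, 0.2118]
tool_rot: [[0.999, 0.043, 0.002], [0.043, -0.999, -0.002], [0.002, 0.002, -1.0]]
ft_force: [0.7, 0.4, -3.1]
grip_width: 0.0251
gripper_force: 31.0
```

Call:
jog_arm --hand '[0.02,0.02,0.02,0.02,0.02]' --pt "0.004 0.055 0" --pt "0.004 0.055 0" --pt "0.004 0.055 0" --pt "0.003 0.035 0" --pt "0 0 0" --yaw '[0.045,0.045,0.045,0.0435,0]'

```text
time_s: 20.27
position: [0.5257, -0.0892, 0.2108]
tool_rot: [[0.974, 0.225, -0.001], [0.225, -0.974, 0.001], [-0.001, -0.001, -1.0]]
ft_force: [0.5, -0.3, -1.6]
grip_width: 0.0251
gripper_force: 31.3
```

Call:
jog_arm --hand '[0.02,0.02,0.02,0.02,0.02]' --pt "0 0 -0.025" --pt "0 0 -0.03" --pt "0 0 -0.02" --pt "0 0 -0.01" --pt "0 0 0" --yaw '[0,0,0,0,0]'

```text
time_s: 20.9
position: [0.5261, -0.0922, 0.1259]
tool_rot: [[0.975, 0.221, -0.001], [0.221, -0.975, 0.0], [-0.001, -0.001, -1.0]]
ft_force: [1.0, 0.6, -1.6]
grip_width: 0.0252
gripper_force: 31.2
```

Call:
jog_arm --hand '[0.02,0.02,0.02,0.02,0.02]' --pt "0.01 0.0023 0" --pt "0.009 0.002 0" --pt "0.007 0.0016 0" --pt "0.007 0.0016 0" --pt "0.004 0.0009 0" --yaw '[0,0,0,0,0]'

```text
time_s: 21.52
position: [0.5631, -0.0835, 0.126]
tool_rot: [[0.975, 0.222, -0.002], [0.222, -0.975, -0.0], [-0.002, -0.0, -1.0]]
ft_force: [-4.6, -2.0, -3.5]
grip_width: 0.0252
gripper_force: 30.8
```

```bash
python3 -c "
from h import *
leanfit('w11',.1005)
im,C=load('w11'); u,v=proj(C,[.607,-.074,.055]).astype(int); e,s=ring(im,u,v,36,160); print(u,v,e,s,onz(C,*e,.055).round(4))
"
```

```text
rear 441 top 312 ucentre 316.0 [(280, 197, 156), (281, 198, 80), (282, 156, 72), (284, 72, 103), (297, 105, 73)]
[ 0.5631 -0.0835  0.126 ] [-4.6 -2.  -3.5]
0 [[313.0, 423.0], [314.0, 259.0], [0.5612, -0.0839, 0.0275]]
3 [[313.0, 422.0], [314.0, 263.0], [0.556, -0.0851, 0.0277]]
6 [[313.0, 420.0], [314.0, 268.0], [0.5509, -0.0862, 0.0281]]
9 [[313.0, 419.0], [314.0, 272.0], [0.5458, -0.0874, 0.0288]]
12 [[313.0, 417.0], [314.0, 277.0], [0.5408, -0.0885, 0.0298]]
15 [[313.0, 415.0], [314.0, 282.0], [0.5358, -0.0897, 0.031]]
18 [[313.0, 413.0], [314.0, 287.0], [0.5309, -0.0908, 0.0325]]
315 188 (np.float64(314.4262580871582), np.float64(188.3102684020996)) (63.57052993774414, 63.97340774536133) [ 0.6069 -0.0737  0.055 ]
```

Call:
jog_arm --hand '[0.02,0.02,0.02,0.02,0.02]' --pt "-0.002 0 0.015" --pt "0 0 0.03" --pt "0.012 0.003 0" --pt "0.029 0.007 0" --pt "0.0294 0.0062 0" --yaw '[0,0,0,0,0]'

```text
time_s: 22.2
position: [0.6332, -0.0669, 0.1708]
tool_rot: [[0.975, 0.221, 0.001], [0.221, -0.975, 0.0], [0.001, -0.0, -1.0]]
ft_force: [-0.3, 0.1, -2.6]
grip_width: 0.025
gripper_force: 30.9
```

Call:
jog_arm --hand '[0.02,0.02,0.02,0.02,0.02]' --pt "0 0 -0.008" --pt "0 0 -0.007" --pt "0 0 -0.004" --pt "0 0 -0.003" --pt "0 0 -0.002" --yaw '[0,0,0,0,0]'

```text
time_s: 22.82
position: [0.6315, -0.0675, 0.1473]
tool_rot: [[0.975, 0.221, -0.0], [0.221, -0.975, -0.0], [-0.0, 0.0, -1.0]]
ft_force: [-1.0, 0.5, -1.3]
grip_width: 0.0248
gripper_force: 30.9
```

```bash
python3 -c "
from h import *
leanfit('w12',.1005)
"
```

```text
rear 420 top 322 ucentre 316.0 [(273, 213, 155), (274, 200, 117), (275, 155, 120), (278, 120, 179), (279, 119, 171), (280, 179, 113), (281, 171, 86), (284, 90, 121), (297, 116, 84)]
[ 0.6315 -0.0675  0.1473] [-1.   0.5 -1.3]
0 [[313.0, 423.0], [314.0, 259.0], [0.6296, -0.0679, 0.0488]]
3 [[313.0, 422.0], [314.0, 263.0], [0.6244, -0.0691, 0.049]]
6 [[313.0, 420.0], [314.0, 268.0], [0.6193, -0.0703, 0.0494]]
9 [[313.0, 419.0], [314.0, 272.0], [0.6142, -0.0714, 0.0501]]
12 [[313.0, 417.0], [314.0, 277.0], [0.6092, -0.0726, 0.051]]
15 [[313.0, 415.0], [314.0, 282.0], [0.6042, -0.0737, 0.0522]]
18 [[313.0, 413.0], [314.0, 287.0], [0.5993, -0.0748, 0.0537]]
```

Call:
jog_arm --hand '[0.02,0.02,0.02,0.02,0.02]' --pt "0 0 -0.001" --pt "-0.0025 -0.0006 -0.0006" --pt "-0.0025 -0.0006 -0.0006" --pt "-0.0025 -0.0006 -0.0008" --pt "-0.0025 -0.0006 -0.0008" --yaw '[0,0,0,0,0]'

```text
time_s: 23.5
position: [0.6227, -0.0696, 0.1443]
tool_rot: [[0.975, 0.221, 0.004], [0.221, -0.975, 0.0], [0.004, 0.001, -1.0]]
ft_force: [3.5, 2.4, 1.5]
grip_width: 0.0254
gripper_force: 31.2
```

Call:
jog_arm --hand '[0.02,0.02,0.02,0.02,0.02]' --pt "-0.0025 -0.0006 -0.0004" --pt "-0.0025 -0.0006 -0.0006" --pt "-0.0025 -0.0006 -0.0008" --pt "-0.0025 -0.0006 -0.0008" --pt "-0.0015 -0.0003 -0.001" --yaw '[0,0,0,0,0]'

```text
time_s: 24.12
position: [0.6101, -0.0725, 0.1398]
tool_rot: [[0.975, 0.221, 0.0], [0.221, -0.975, 0.0], [0.0, 0.0, -1.0]]
ft_force: [3.6, 2.1, 0.2]
grip_width: 0.0253
gripper_force: 31.1
```

Same behaviour as the first pin; slide it down.

Call:
jog_arm --hand '[0.02,0.02,0.02,0.02,0.02]' --pt "0 0 -0.002" --pt "0 0 -0.003" --pt "0 0 -0.003" --pt "0 0 -0.004" --pt "0 0 -0.004" --yaw '[0,0,0,0,0]'

```text
time_s: 24.75
position: [0.6102, -0.0725, 0.1234]
tool_rot: [[0.975, 0.221, -0.0], [0.221, -0.975, 0.0], [-0.0, -0.0, -1.0]]
ft_force: [3.1, 1.6, 0.3]
grip_width: 0.0249
gripper_force: 31.1
```

Call:
jog_arm --hand '[0.02,0.02,0.02,0.02,0.02]' --pt "0 0 -0.004" --pt "0 0 -0.004" --pt "0 0 -0.004" --pt "0 0 -0.003" --pt "0 0 0" --yaw '[0,0,0,0,0]'

```text
time_s: 25.38
position: [0.6101, -0.0725, 0.1083]
tool_rot: [[0.975, 0.221, -0.001], [0.221, -0.975, 0.0], [-0.001, -0.0, -1.0]]
ft_force: [4.0, 1.2, -3.3]
grip_width: 0.0251
gripper_force: 30.7
```

Call:
jog_arm --hand '[0.02,0.02,0.02,0.02,0.02]' --pt "0 0 -0.001" --pt "0 0 -0.001" --pt "0 0 -0.001" --pt "0 0 0" --pt "0 0 0" --yaw '[0,0,0,0,0]'

```text
time_s: 26.0
position: [0.6102, -0.0725, 0.1081]
tool_rot: [[0.975, 0.222, 0.002], [0.222, -0.975, -0.001], [0.001, 0.001, -1.0]]
ft_force: [-2.8, 3.1, 16.3]
grip_width: 0.0253
gripper_force: 32.6
```

Call:
jog_arm --hand '[0.05,0.05,0.05,0.05,0.05]' --pt "0 0 0.003" --pt "0 0 0" --pt "0 0 0" --pt "0 0 0.025" --pt "0 0 0.05" --yaw '[0,0,0,0,0]'

```text
time_s: 26.62
position: [0.6093, -0.0724, 0.1825]
tool_rot: [[0.975, 0.221, -0.005], [0.221, -0.975, 0.001], [-0.005, -0.003, -1.0]]
ft_force: [0.5, -1.0, 0.0]
grip_width: 0.0499
gripper_force: 0.0
```

Call:
jog_arm --hand '[0.05,0.05,0.05,0.05,0.05]' --pt "0 0 0.055" --pt "-0.009 0.05 0.022" --pt "-0.009 0.05 0" --pt "-0.009 0.05 0" --pt "-0.01 0.0525 0" --yaw '[0,-0.08,-0.08,-0.08,-0.08]'

```text
time_s: 27.25
position: [0.5727, 0.1313, 0.2605]
tool_rot: [[0.995, -0.1, -0.001], [-0.1, -0.995, -0.0], [-0.001, 0.0, -1.0]]
ft_force: [1.1, 0.5, -0.7]
grip_width: 0.05
gripper_force: 0.0
```

Call:
jog_arm --hand '[0.05,0.05,0.05,0.05,0.05]' --pt "0 0 0" --pt "0 0 0" --pt "0 0 0" --pt "0 0 0" --pt "0 0 0" --yaw '[0,0,0,0,0]'

```text
time_s: 27.88
position: [0.5734, 0.1294, 0.2608]
tool_rot: [[0.995, -0.097, -0.0], [-0.097, -0.995, -0.0], [-0.0, 0.0, -1.0]]
ft_force: [-0.3, 0.7, 1.0]
grip_width: 0.0498
gripper_force: 0.0
```

```bash
python3 - <<'E'
from h import *
o=env.observe();print(o['time_s'],o['position'],np.round(o['tool_rot'],3)[0])
im,C=shot('wrist','w13'); im2,C2=shot('side','s13')
a=cv2.resize(im2[150:290,280:440],(320,280),interpolation=2); b=cv2.resize(im,(480,360))
cv2.imwrite('pics/c13.png',np.hstack([b,np.vstack([a,np.zeros((80,320,3),np.uint8)])])[:,:,::-1])
E
```

```text
27.875 [0.57338054 0.12941074 0.26076766] [ 0.995 -0.097 -0.   ]
```

View pics/c13.png

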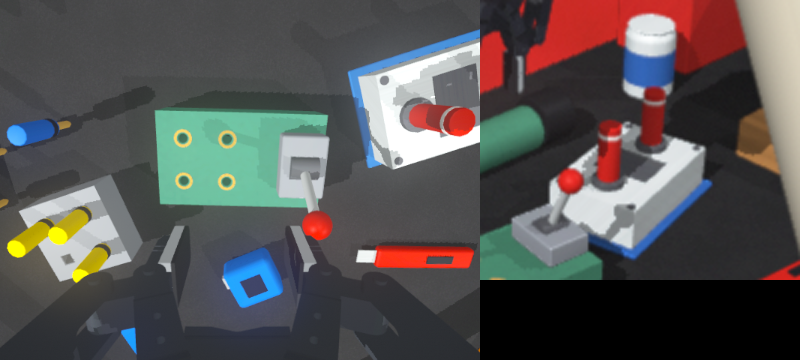

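```bash
python3 - <<'E'
from h import *
im,C=load('w13'); T,CT=load('top0')
hs=lambda i:cv2.cvtColor(np.ascontiguousarray(i),cv2.COLOR_RGB2HSV)
S=[]
for (u,v),(tu,tv) in zip(((243,184),(303,185),(245,241),(302,243)),((243,221.5),(266.5,224),(240,244),(263,247))):
    w=18; m=cv2.inRange(hs(im)[v-w:v+w,u-w:u+w],(15,80,80),(32,255,255))
    cs,_=cv2.findContours(m,0,1); e=cv2.fitEllipse(cv2.convexHull(np.vstack(cs))); c=(e[0][0]+u-w,e[0][1]+v-w)
    p=onz(C,*c,.055); S.append(p); x,r=tri(ray(C,*c),ray(CT,tu,tv)); print(np.round(c,1),np.round(e[1],1),p.round(4),'tri z',x.round(4))
S=np.array(S);print(np.linalg.norm(S[0]-S[1]),np.linalg.norm(S[0]-S[2]),np.linalg.norm(S[3]-S[1]),np.linalg.norm(S[3]-S[2]))
d=(S[0]-S[2]+S[1]-S[3]);print('yaw',np.arctan2(d[1],d[0]))
E
```

```text
[243.4 184. ] [23.3 24.1] [0.6047 0.1871 0.055 ] tri z [0.6033 0.1881 0.0464]
[302.9 185.4] [23.4 24.2] [0.5986 0.1376 0.055 ] tri z [0.5972 0.1372 0.0463]
[245.  240.6] [21.7 22.9] [0.5553 0.1932 0.055 ] tri z [0.5534 0.1937 0.0491]
[301.8 242. ] [21.9 22.9] [0.5491 0.1439 0.055 ] tri z [0.5467 0.1439 0.0471]
0.049862089198085595 0.049797296125758304 0.049826723133972836 0.04972961446401024
yaw -0.1245317455151631
```

Call:
jog_arm --hand '[0.05,0.05,0.05,0.05,0.05]' --pt "-0.014 0.055 0" --pt "-0.014 0.055 0" --pt "-0.014 0.055 0" --pt "0 0.025 0" --pt "0 0 0" --yaw '[0.09,0.09,0.09,0,0]'

```text
time_s: 28.6
position: [0.5308, 0.3214, 0.2605]
tool_rot: [[0.985, 0.175, -0.0], [0.175, -0.985, -0.0], [-0.0, -0.0, -1.0]]
ft_force: [0.1, -0.5, 0.6]
grip_width: 0.0502
gripper_force: 0.0
```

Call:
jog_arm --hand '[0.05,0.05,0.05,0.05,0.05]' --pt "0 0 0" --pt "0 0 0" --pt "0 0 0" --pt "0 0 0" --pt "0 0 0" --yaw '[0,0,0,0,0]'

```text
time_s: 29.22
position: [0.5313, 0.3198, 0.2609]
tool_rot: [[0.985, 0.172, 0.0], [0.172, -0.985, 0.0], [0.0, -0.0, -1.0]]
ft_force: [0.7, 0.1, -0.1]
grip_width: 0.0496
gripper_force: 0.0
```

```bash
python3 - <<'E'
from h import *
o=env.observe();print(o['time_s'],o['position'],np.round(o['tool_rot'],3)[0])
im,C=shot('wrist','w14')
E
```

```text
29.225 [0.53130472 0.31983715 0.26085357] [0.985 0.172 0.   ]
```

View pics/w14.png

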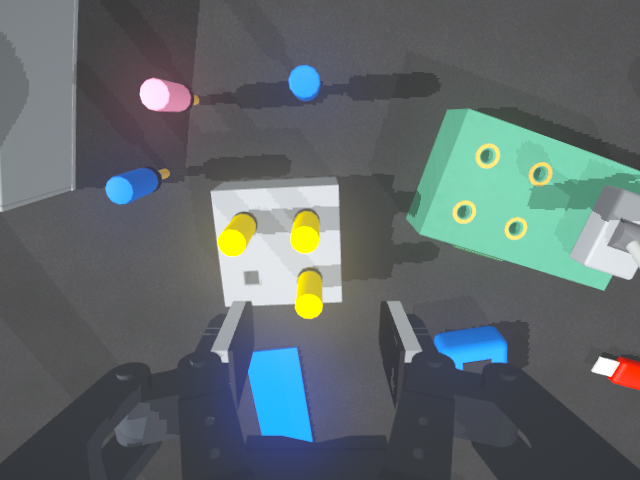

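```bash
python3 - <<'E'
from h import *
im,C=load('w14'); T,CT=load('top0')
m=cv2.inRange(cv2.cvtColor(im.copy(),cv2.COLOR_RGB2HSV),(22,150,100),(34,255,255)); n,l,s,c=cv2.connectedComponentsWithStats(m)
g=cv2.inRange(im,(150,150,150),(255,255,255))
q=np.array([onz(C,*p,.05) for p in ((212,191),(338,180),(341,300),(225,305))]);ctr=q.mean(0)
print('rack',q.round(3).tolist(),ctr.round(4),np.linalg.norm(q-np.roll(q,1,0),axis=1).round(3))
d=(q[0]-q[3]+q[1]-q[2]);y=np.arctan2(d[1],d[0]);print('yaw',y)
R=np.array([[np.cos(y),-np.sin(y)],[np.sin(y),np.cos(y)]])
for k in ((27,27),(27,-27),(-27,27),(-27,-27)): print('hole',(ctr[:2]+R@np.array(k)/1000).round(4))
tops=[(151.5,248.5),(176,242.5),(181.5,266.5)]
for i in range(1,n):
    if s[i,4]<300: continue
    ys,xs=np.where(l==i); P=np.c_[xs,ys].astype(float); mu=P.mean(0)
    # vertical vanishing direction: from base to top projection
    x0=onz(C,*mu,.08); a=proj(C,x0+[0,0,.03])-proj(C,x0-[0,0,.03]); a/=np.linalg.norm(a)
    t=(P-mu)@a; sd=(P-mu)@np.array([-a[1],a[0]]); w=(sd.max()-sd.min())/2; cap=mu+a*(t.max()-w)+np.array([-a[1],a[0]])*(sd.max()+sd.min())/2
    p=onz(C,*cap,.110); j=min(tops,key=lambda k:np.linalg.norm(onz(CT,*k,.11)-p)); x,r=tri(ray(C,*cap),ray(CT,*j))
    print(mu.round(1),cap.round(1),round(w,1),p.round(4),'tri',x.round(4),np.round(r,4))
E
```

```text
rack [[0.534, 0.41, 0.05], [0.562, 0.305, 0.05], [0.453, 0.282, 0.05], [0.429, 0.388, 0.05]] [0.4945 0.3462 0.05  ] [0.108 0.108 0.112 0.109]
yaw 0.21051911653167346
hole [0.5152 0.3782]
hole [0.5265 0.3254]
hole [0.4624 0.367 ]
hole [0.4737 0.3142]
[305.1 232.1] [304.5 238.5] 13.8 [0.5245 0.3262 0.11  ] tri [0.5383 0.319  0.1405] [0.009 0.009]
[236.4 234.9] [232.1 241.6] 14.0 [0.5131 0.378  0.11  ] tri [0.5282 0.3648 0.148 ] [0.007 0.007]
[308.8 295. ] [308.5 304.5] 13.5 [0.4726 0.3145 0.11  ] tri [0.4906 0.3079 0.1372] [0.0095 0.0095]
```

Call:
jog_arm --hand '[0.036,0.036,0.036,0.036,0.036]' --pt "-0.029 -0.0025 0" --pt "-0.0295 -0.0028 0" --pt "0 0 -0.03" --pt "0 0 -0.03" --pt "0 0 -0.02" --yaw '[0.037,0,0,0,0]'

```text
time_s: 29.9
position: [0.4724, 0.3146, 0.1796]
tool_rot: [[0.978, 0.209, -0.001], [0.209, -0.978, -0.0], [-0.001, 0.0, -1.0]]
ft_force: [0.6, -0.7, 0.1]
grip_width: 0.0361
gripper_force: 0.0
```

```bash
python3 - <<'E'
from h import *
o=env.observe();print(o['time_s'],o['position'],np.round(o['tool_rot'],3)[0])
im,C=shot('wrist','w15'); T,CT=shot('top','t15')
def yb(im):
    m=cv2.inRange(cv2.cvtColor(im.copy(),cv2.COLOR_RGB2HSV),(22,130,100),(34,255,255)); n,l,s,c=cv2.connectedComponentsWithStats(m); return [(c[i].round(1),s[i]) for i in range(1,n) if s[i,4]>25],l
for nm,i,c in (('w',im,C),('t',T,CT)):
    for b in yb(i)[0]: print(nm,b, onz(c,*b[0],.1).round(3))
print('expected cap',proj(C,[.4726,.3145,.11]))
E
```

```text
29.9 [0.47236372 0.31458398 0.17964799] [ 0.978  0.209 -0.001]
w (array([566.4,  79.2]), array([551,  62,  32,  35, 396], dtype=int32)) [0.595 0.213 0.1  ]
w (array([627.8, 110.6]), array([619,  93,  21,  34, 240], dtype=int32)) [0.588 0.176 0.1  ]
w (array([529.2, 157.7]), array([514, 142,  31,  32, 338], dtype=int32)) [0.554 0.219 0.1  ]
w (array([312.7, 170.3]), array([ 291,  145,   44,   50, 1663], dtype=int32)) [0.524 0.326 0.1  ]
w (array([212.1, 170.5]), array([ 183,  146,   60,   51, 2157], dtype=int32)) [0.513 0.377 0.1  ]
w (array([595.1, 184.3]), array([581, 169,  29,  31, 323], dtype=int32)) [0.549 0.178 0.1  ]
w (array([314.2, 263.4]), array([ 295,  232,   39,   63, 2027], dtype=int32)) [0.474 0.315 0.1  ]
expected cap [314.44673959 272.97687995]
```

Call:
jog_arm --hand '[0.036,0.036,0.036,0.036,0.036]' --pt "0 0 -0.03" --pt "0 0 -0.03" --pt "0 0 -0.02" --pt "0 0 -0.012" --pt "0 0 0" --yaw '[0,0,0,0,0]'

```text
time_s: 30.62
position: [0.4729, 0.3147, 0.0889]
tool_rot: [[0.978, 0.209, -0.0], [0.209, -0.978, -0.0], [-0.0, 0.0, -1.0]]
ft_force: [0.5, 0.6, 0.5]
grip_width: 0.0361
gripper_force: 0.0
```

Call:
jog_arm --hand '[0.015,0.015,0.015,0.015,0.015]' --pt "0 0 0" --pt "0 0 0" --pt "0 0 0" --pt "0 0 0" --pt "0 0 0" --yaw '[0,0,0,0,0]' --grip_force 30

```text
time_s: 31.25
position: [0.4732, 0.3149, 0.0897]
tool_rot: [[0.978, 0.209, 0.002], [0.209, -0.978, 0.001], [0.002, -0.0, -1.0]]
ft_force: [-1.0, -0.1, 6.3]
grip_width: 0.0213
gripper_force: 31.2
```

Call:
jog_arm --hand '[0.015,0.015,0.015,0.015,0.015]' --pt "0 0 0.01" --pt "0 0 0.02" --pt "0 0 0.03" --pt "0 0 0.02" --pt "0 0 0" --yaw '[0,0,0,0,0]'

```text
time_s: 31.88
position: [0.4731, 0.3148, 0.1702]
tool_rot: [[0.978, 0.209, 0.003], [0.209, -0.978, 0.001], [0.003, -0.0, -1.0]]
ft_force: [-0.4, -0.3, -1.1]
grip_width: 0.0213
gripper_force: 30.8
```

```bash
cat >> h.py <<'E'
def probeoff(tag,L):
    "held probe: measure tool-x offset, lateral offset and lean; L=grasp height above stem tip"
    o=env.observe(); im,C=shot('wrist',tag); R=np.array(o['tool_rot']);P=np.array(o['position'])+R@[0,0,-.002]
    m=cv2.inRange(cv2.cvtColor(im.copy(),cv2.COLOR_RGB2HSV),(20,120,60),(36,255,255)); m[:200]=0;m[:,:240]=0;m[:,400:]=0
    n,l,s,c=cv2.connectedComponentsWithStats(m); i=1+np.argmax(s[1:,4]); print('blob',c[i].round(1),s[i])
    for th in (-4,0,4):
        t=np.radians(th); a=np.array([0,0,1.])*np.cos(t)+R[:,0]*np.sin(t); b=R[:,0]*np.cos(t)-np.array([0,0,1.])*np.sin(t); f=P-a*L
        print(th,'rear',proj(C,f+a*.1-b*.011).round(1),'+1mm',proj(C,f+a*.1-b*.010).round(1),'low front',proj(C,f+a*.046+b*.011).round(1),'hbottom',proj(C,f+a*.04+b*.011).round(1))
    print(np.round(o['position'],4))
E
python3 -c "
from h import *
probeoff('w16',.080)"
```

```text
blob [316.3 355. ] [ 283  293   67  120 6479]
-4 rear [313.1 415.5] +1mm [313.1 413.1] low front [313.8 278.7] hbottom [313.9 272.6]
0 rear [313.1 413.8] +1mm [313.1 411.3] low front [313.8 283. ] hbottom [313.9 277.6]
4 rear [313.  411.8] +1mm [313.  409.1] low front [313.9 287.5] hbottom [313.9 282.9]
[0.4731 0.3148 0.1702]
```

Call:
jog_arm --hand '[0.015,0.015,0.015,0.015,0.015]' --pt "0 -0.01 0.035" --pt "0.033 -0.029 0" --pt "0.033 -0.029 0" --pt "0.033 -0.029 0" --pt "0.0328 -0.0295 0" --yaw '[0,-0.084,-0.084,-0.084,-0.083]'

```text
time_s: 32.55
position: [0.6051, 0.1871, 0.2023]
tool_rot: [[0.992, -0.127, -0.003], [-0.127, -0.992, -0.0], [-0.003, 0.001, -1.0]]
ft_force: [-0.6, 0.9, -0.5]
grip_width: 0.0212
gripper_force: 30.8
```

Call:
jog_arm --hand '[0.015,0.015,0.015,0.015,0.015]' --pt "0 0 -0.02" --pt "0 0 -0.03" --pt "0 0 -0.01" --pt "0 0 0" --pt "0 0 0" --yaw '[0,0,0,0,0]'

```text
time_s: 33.17
position: [0.605, 0.1884, 0.1448]
tool_rot: [[0.992, -0.124, 0.002], [-0.124, -0.992, 0.0], [0.002, -0.0, -1.0]]
ft_force: [-0.1, 1.1, -0.4]
grip_width: 0.0211
gripper_force: 30.8
```

```bash
python3 -c "
from h import *
probeoff('w17',.0817)
o=env.observe();print(o['tool_rot'][0].round(3))
im,C=load('w17'); print('S1 pred',proj(C,[.5986,.1376,.055]).round(1),proj(C,[.6047,.1871,.055]).round(1))
u,v=proj(C,[.5986,.1376,.055]).astype(int);w=28
m=cv2.inRange(cv2.cvtColor(im[v-w:v+w,u-w:u+w].copy(),cv2.COLOR_RGB2HSV),(15,80,80),(32,255,255)); cs,_=cv2.findContours(m,0,1);e=cv2.fitEllipse(cv2.convexHull(np.vstack(cs)));print(e[0][0]+u-w,e[0][1]+v-w,e[1])
"
```

```text
blob [316.1 355.2] [ 283  292   67  122 6549]
-4 rear [314.9 412.1] +1mm [314.9 409.8] low front [315.2 277.4] hbottom [315.3 271.3]
0 rear [314.9 410.7] +1mm [314.9 408.2] low front [315.2 281.9] hbottom [315.3 276.6]
4 rear [314.9 409. ] +1mm [314.9 406.4] low front [315.2 286.6] hbottom [315.3 282. ]
[0.605  0.1884 0.1448]
[ 0.992 -0.124  0.002]
S1 pred [404.  260.8] [317.7 261. ]
403.5943012237549 260.3768310546875 (32.49302291870117, 35.031917572021484)
```

Call:
jog_arm --hand '[0.015,0.015,0.015,0.015,0.015]' --pt "0.0003 -0.0004 -0.006" --pt "0 0 -0.004" --pt "0 0 -0.003" --pt "0 0 -0.003" --pt "0 0 0" --yaw '[0,0,0,0,0]'

```text
time_s: 33.85
position: [0.6055, 0.1876, 0.1278]
tool_rot: [[0.992, -0.125, 0.002], [-0.125, -0.992, -0.0], [0.002, -0.0, -1.0]]
ft_force: [4.4, -0.9, -1.0]
grip_width: 0.0215
gripper_force: 30.9
```

Call:
jog_arm --hand '[0.015,0.015,0.015,0.015,0.015]' --pt "0.0008 0 -0.003" --pt "0 0 -0.004" --pt "0 0 -0.005" --pt "0 0 -0.005" --pt "0 0 0" --yaw '[0,0,0,0,0]'

```text
time_s: 34.48
position: [0.6058, 0.1876, 0.1101]
tool_rot: [[0.992, -0.125, 0.0], [-0.125, -0.992, -0.0], [0.0, 0.0, -1.0]]
ft_force: [5.1, -1.8, -0.9]
grip_width: 0.0212
gripper_force: 30.8
```

Call:
jog_arm --hand '[0.015,0.015,0.015,0.015,0.015]' --pt "0 0 -0.005" --pt "0 0 -0.005" --pt "0 0 -0.004" --pt "0 0 -0.002" --pt "0 0 0" --yaw '[0,0,0,0,0]'

```text
time_s: 35.1
position: [0.6061, 0.1877, 0.0948]
tool_rot: [[0.992, -0.124, 0.001], [-0.124, -0.992, -0.0], [0.001, -0.0, -1.0]]
ft_force: [5.7, -2.5, 2.0]
grip_width: 0.0209
gripper_force: 31.3
```

Call:
jog_arm --hand '[0.015,0.015,0.015,0.015,0.015]' --pt "0 0 -0.001" --pt "0 0 -0.001" --pt "0 0 -0.001" --pt "0 0 0" --pt "0 0 0" --yaw '[0,0,0,0,0]'

```text
time_s: 35.72
position: [0.6064, 0.1877, 0.0946]
tool_rot: [[0.992, -0.124, 0.004], [-0.124, -0.992, -0.0], [0.004, -0.0, -1.0]]
ft_force: [-1.3, -3.8, 22.6]
grip_width: 0.0214
gripper_force: 33.0
```

Call:
jog_arm --hand '[0.034,0.034,0.034,0.034,0.034]' --pt "0 0 0.003" --pt "0 0 0" --pt "0 0 0" --pt "0 0 0.03" --pt "0 0 0.06" --yaw '[0,0,0,0,0]'

```text
time_s: 36.35
position: [0.6044, 0.1877, 0.183]
tool_rot: [[0.992, -0.124, -0.007], [-0.124, -0.992, -0.001], [-0.007, 0.001, -1.0]]
ft_force: [1.5, -0.1, 0.9]
grip_width: 0.0339
gripper_force: 0.0
```

Call:
jog_arm --hand '[0.036,0.036,0.036,0.036,0.036]' --pt "-0.02 0.034 0" --pt "-0.02 0.034 0" --pt "-0.02 0.034 0" --pt "-0.0217 0.0365 0" --pt "0 0 0" --yaw '[0.084,0.084,0.084,0.083,0]'

```text
time_s: 36.98
position: [0.5221, 0.3284, 0.1843]
tool_rot: [[0.977, 0.213, -0.002], [0.213, -0.977, -0.0], [-0.002, -0.0, -1.0]]
ft_force: [-0.0, -0.0, 0.0]
grip_width: 0.0361
gripper_force: 0.0
```

```bash
cat >> h.py <<'E'
def yel(tag,pts):
    o=env.observe(); print(o['time_s'],o['position'].round(4),o['tool_rot'][0].round(3)); im,C=shot('wrist',tag)
    m=cv2.inRange(cv2.cvtColor(im.copy(),cv2.COLOR_RGB2HSV),(22,130,100),(34,255,255)); n,l,s,c=cv2.connectedComponentsWithStats(m)
    for i in range(1,n):
        if s[i,4]>800: print(c[i].round(1),s[i])
    R=o['tool_rot']
    for p in pts: print('pred cap',proj(C,p).round(1),'rear',proj(C,np.array(p)-.011*R[:,0]).round(1))
E
python3 -c "
from h import *
yel('w18',[[.5245,.3262,.11],[.5131,.378,.11]])"
```

```text
36.975 [0.5221 0.3284 0.1843] [ 0.977  0.213 -0.002]
[593.2 175.3] [ 547  151   91   55 3411]
[227.  256.4] [ 201  226   53   60 2057]
[318.6 256.1] [ 300  226   39   60 1880]
pred cap [319.3 266.8] rear [319.2 285.6]
pred cap [220.9 266.9] rear [222.4 285.7]
```

Call:
jog_arm --hand '[0.036,0.036,0.036,0.036,0.036]' --pt "0.001 0 -0.03" --pt "0 0 -0.02" --pt "0 0 -0.01" --pt "0 0 0" --pt "0 0 0" --yaw '[0,0,0,0,0]'

```text
time_s: 37.65
position: [0.5255, 0.3262, 0.1257]
tool_rot: [[0.978, 0.208, 0.001], [0.208, -0.978, 0.001], [0.001, -0.0, -1.0]]
ft_force: [0.4, -0.7, -0.5]
grip_width: 0.0357
gripper_force: 0.0
```

Call:
jog_arm --hand '[0.036,0.036,0.036,0.036,0.015]' --pt "-0.0005 0 -0.02" --pt "0 0 -0.0165" --pt "0 0 0" --pt "0 0 0" --pt "0 0 0" --yaw '[0,0,0,0,0]'

```text
time_s: 38.28
position: [0.5248, 0.3265, 0.0891]
tool_rot: [[0.978, 0.209, 0.001], [0.209, -0.978, 0.001], [0.001, -0.0, -1.0]]
ft_force: [0.2, 0.9, 0.1]
grip_width: 0.0209
gripper_force: 30.4
```

Call:
jog_arm --hand '[0.015,0.015,0.015,0.015,0.015]' --pt "0 0 0" --pt "0 0 0" --pt "0 0 0" --pt "0 0 0" --pt "0 0 0" --yaw '[0,0,0,0,0]'

```text
time_s: 38.9
position: [0.5247, 0.3265, 0.0889]
tool_rot: [[0.978, 0.209, 0.001], [0.209, -0.978, 0.0], [0.001, -0.0, -1.0]]
ft_force: [0.5, 0.5, 5.4]
grip_width: 0.021
gripper_force: 30.9
```

Call:
jog_arm --hand '[0.015,0.015,0.015,0.015,0.015]' --pt "0 0 0.015" --pt "0 0 0.03" --pt "0 0 0.04" --pt "0 0 0.03" --pt "0 0 0" --yaw '[0,0,0,0,0]'

```text
time_s: 39.52
position: [0.5249, 0.3265, 0.206]
tool_rot: [[0.978, 0.209, 0.004], [0.209, -0.978, 0.002], [0.004, -0.001, -1.0]]
ft_force: [-0.0, 0.2, -0.9]
grip_width: 0.0214
gripper_force: 30.6
```

```bash
python3 -c "
from h import *
probeoff('w19',.0815)"
```

```text
blob [316.2 353.6] [ 283  291   68  121 6541]
-4 rear [313.1 411.9] +1mm [313.1 409.5] low front [313.9 277.3] hbottom [313.9 271.2]
0 rear [313.1 410.5] +1mm [313.1 408. ] low front [313.9 281.8] hbottom [314.  276.5]
4 rear [313.  408.7] +1mm [313. 406.] low front [313.9 286.5] hbottom [314.  281.9]
[0.5249 0.3265 0.206 ]
```

Call:
jog_arm --hand '[0.015,0.015,0.015,0.015,0.015]' --pt "0.008 -0.033 0" --pt "0.008 -0.033 0" --pt "0.008 -0.033 0" --pt "0.0079 -0.0337 0" --pt "0 0 -0.01" --yaw '[-0.084,-0.084,-0.084,-0.083,0]'

```text
time_s: 40.2
position: [0.5565, 0.1917, 0.1921]
tool_rot: [[0.992, -0.128, -0.002], [-0.128, -0.992, -0.0], [-0.002, 0.001, -1.0]]
ft_force: [0.1, 0.6, -0.3]
grip_width: 0.0211
gripper_force: 30.6
```

Call:
jog_arm --hand '[0.015,0.015,0.015,0.015,0.015]' --pt "0 0 -0.02" --pt "0 0 -0.02" --pt "0 0 -0.01" --pt "0 0 0" --pt "0 0 0" --yaw '[0,0,0,0,0]'

```text
time_s: 40.83
position: [0.5565, 0.1939, 0.1438]
tool_rot: [[0.992, -0.124, 0.001], [-0.124, -0.992, 0.0], [0.001, -0.0, -1.0]]
ft_force: [0.4, -0.4, -0.4]
grip_width: 0.0212
gripper_force: 30.6
```

Call:
jog_arm --hand '[0.015,0.015,0.015,0.015,0.015]' --pt "0.0002 -0.0002 -0.006" --pt "0 0 -0.004" --pt "0 0 -0.003" --pt "0 0 -0.003" --pt "0 0 0" --yaw '[0,0,0,0,0]'

```text
time_s: 41.45
position: [0.5565, 0.1934, 0.1271]
tool_rot: [[0.992, -0.124, -0.0], [-0.124, -0.992, -0.0], [-0.0, 0.0, -1.0]]
ft_force: [-0.2, -0.6, -0.7]
grip_width: 0.0212
gripper_force: 30.6
```

Call:
jog_arm --hand '[0.015,0.015,0.015,0.015,0.015]' --pt "0 0 -0.003" --pt "0 0 -0.004" --pt "0 0 -0.005" --pt "0 0 -0.005" --pt "0 0 0" --yaw '[0,0,0,0,0]'

```text
time_s: 42.08
position: [0.5563, 0.1933, 0.1098]
tool_rot: [[0.992, -0.124, -0.001], [-0.124, -0.992, -0.0], [-0.001, 0.0, -1.0]]
ft_force: [-0.0, 0.2, -0.8]
grip_width: 0.0212
gripper_force: 30.6
```

Call:
jog_arm --hand '[0.015,0.015,0.015,0.015,0.015]' --pt "0 0 -0.005" --pt "0 0 -0.005" --pt "0 0 -0.004" --pt "0 0 -0.002" --pt "0 0 0" --yaw '[0,0,0,0,0]'

```text
time_s: 42.7
position: [0.5566, 0.1934, 0.0943]
tool_rot: [[0.992, -0.124, 0.0], [-0.124, -0.992, -0.0], [0.0, -0.0, -1.0]]
ft_force: [-0.2, -0.3, -1.0]
grip_width: 0.0212
gripper_force: 30.8
```

Call:
jog_arm --hand '[0.015,0.015,0.015,0.015,0.015]' --pt "0 0 -0.001" --pt "0 0 -0.001" --pt "0 0 -0.001" --pt "0 0 0" --pt "0 0 0" --yaw '[0,0,0,0,0]'

```text
time_s: 43.32
position: [0.5569, 0.1935, 0.0938]
tool_rot: [[0.992, -0.124, 0.003], [-0.124, -0.992, 0.0], [0.003, -0.0, -1.0]]
ft_force: [-5.5, -1.3, 18.7]
grip_width: 0.0211
gripper_force: 32.5
```

Call:
jog_arm --hand '[0.034,0.034,0.034,0.034,0.034]' --pt "0 0 0.003" --pt "0 0 0" --pt "0 0 0" --pt "0 0 0.03" --pt "0 0 0.06" --yaw '[0,0,0,0,0]'

```text
time_s: 43.95
position: [0.5556, 0.1932, 0.1831]
tool_rot: [[0.992, -0.125, -0.006], [-0.125, -0.992, -0.001], [-0.006, 0.002, -1.0]]
ft_force: [0.6, 0.4, -0.1]
grip_width: 0.0338
gripper_force: 0.0
```

Call:
jog_arm --hand '[0.036,0.036,0.036,0.036,0.036]' --pt "-0.01 0.044 0" --pt "-0.011 0.047 0" --pt "-0.011 0.047 0" --pt "-0.011 0.0466 0" --pt "0 0 0" --yaw '[0.084,0.084,0.084,0.083,0]'

```text
time_s: 44.58
position: [0.5122, 0.3808, 0.1837]
tool_rot: [[0.977, 0.213, -0.001], [0.213, -0.977, 0.0], [-0.001, -0.0, -1.0]]
ft_force: [-0.4, 1.0, -1.2]
grip_width: 0.036
gripper_force: 0.0
```

```bash
python3 -c "
from h import *
yel('w20',[[.5131,.378,.11]])"
```

```text
44.575 [0.5122 0.3808 0.1837] [ 0.977  0.213 -0.001]
[616.9 249.3] [ 589  227   51   53 1752]
[317.4 259.4] [ 298  229   40   60 1894]
pred cap [319.6 270.1] rear [319.6 288.8]
```

Call:
jog_arm --hand '[0.036,0.036,0.036,0.036,0.036]' --pt "0 0 -0.03" --pt "0 0 -0.03" --pt "0 0 -0.02" --pt "0 0 -0.0145" --pt "0 0 0" --yaw '[0,0,0,0,0]'

```text
time_s: 45.25
position: [0.5136, 0.3773, 0.089]
tool_rot: [[0.978, 0.208, -0.002], [0.208, -0.978, -0.001], [-0.002, 0.001, -1.0]]
ft_force: [-0.3, 0.3, 0.7]
grip_width: 0.036
gripper_force: 0.0
```

Call:
jog_arm --hand '[0.015,0.015,0.015,0.015,0.015]' --pt "0 0 0" --pt "0 0 0" --pt "0 0 0" --pt "0 0 0" --pt "0 0 0" --yaw '[0,0,0,0,0]'

```text
time_s: 45.88
position: [0.5139, 0.3781, 0.0907]
tool_rot: [[0.978, 0.209, 0.001], [0.209, -0.978, 0.0], [0.002, -0.0, -1.0]]
ft_force: [-0.0, -0.9, 6.1]
grip_width: 0.0214
gripper_force: 29.7
```

Call:
jog_arm --hand '[0.015,0.015,0.015,0.015,0.015]' --pt "0 0 0.015" --pt "0 0 0.03" --pt "0 0 0.04" --pt "0 0 0.03" --pt "0 0 0" --yaw '[0,0,0,0,0]'

```text
time_s: 46.5
position: [0.514, 0.3784, 0.2077]
tool_rot: [[0.978, 0.209, 0.004], [0.209, -0.978, 0.002], [0.005, -0.001, -1.0]]
ft_force: [0.1, -0.0, -1.5]
grip_width: 0.0211
gripper_force: 29.6
```

```bash
python3 -c "
from h import *
probeoff('w21',.0815)"
```

```text
blob [316. 352.] [ 283  291   67  118 6280]
-4 rear [313.1 411.9] +1mm [313.1 409.5] low front [313.9 277.3] hbottom [314.  271.3]
0 rear [313.  410.5] +1mm [313.  407.9] low front [313.9 281.8] hbottom [314.  276.5]
4 rear [313.  408.7] +1mm [313. 406.] low front [314.  286.5] hbottom [314. 282.]
[0.514  0.3784 0.2077]
```

Call:
jog_arm --hand '[0.015,0.015,0.015,0.015,0.015]' --pt "0.017 -0.048 0.02" --pt "0.017 -0.048 0" --pt "0.017 -0.048 0" --pt "0.017 -0.048 0" --pt "0.018 -0.0484 0" --yaw '[-0.067,-0.067,-0.067,-0.067,-0.067]'

```text
time_s: 47.18
position: [0.5993, 0.136, 0.2232]
tool_rot: [[0.992, -0.126, -0.003], [-0.126, -0.992, 0.0], [-0.003, 0.0, -1.0]]
ft_force: [0.8, 0.7, -0.1]
grip_width: 0.0214
gripper_force: 29.7
```

Call:
jog_arm --hand '[0.015,0.015,0.015,0.015,0.015]' --pt "0 0 0" --pt "0 0 -0.03" --pt "0 0 -0.03" --pt "0 0 -0.022" --pt "0 0 0" --yaw '[0,0,0,0,0]'

```text
time_s: 47.8
position: [0.5981, 0.1385, 0.1405]
tool_rot: [[0.992, -0.123, -0.006], [-0.123, -0.992, 0.0], [-0.005, 0.001, -1.0]]
ft_force: [0.2, 0.1, -0.1]
grip_width: 0.0214
gripper_force: 29.7
```

Call:
jog_arm --hand '[0.015,0.015,0.015,0.015,0.015]' --pt "0 0 0" --pt "0 0 0" --pt "0 0 -0.001" --pt "0 0 0" --pt "0 0 0" --yaw '[0,0,0,0,0]'

```text
time_s: 48.42
position: [0.5996, 0.1376, 0.142]
tool_rot: [[0.992, -0.124, 0.0], [-0.124, -0.992, 0.0], [0.0, -0.0, -1.0]]
ft_force: [0.2, 0.2, -0.8]
grip_width: 0.0213
gripper_force: 29.7
```

Positioned within half a millimetre of the target; insert.

Call:
jog_arm --hand '[0.015,0.015,0.015,0.015,0.015]' --pt "0.0003 0.0002 -0.005" --pt "0 0 -0.004" --pt "0 0 -0.003" --pt "0 0 -0.003" --pt "0 0 0" --yaw '[0,0,0,0,0]'

```text
time_s: 49.05
position: [0.5999, 0.1378, 0.1266]
tool_rot: [[0.992, -0.124, -0.0], [-0.124, -0.992, 0.0], [-0.0, 0.0, -1.0]]
ft_force: [1.2, -0.5, -0.9]
grip_width: 0.0213
gripper_force: 29.7
```

Call:
jog_arm --hand '[0.015,0.015,0.015,0.015,0.015]' --pt "0 0 -0.003" --pt "0 0 -0.004" --pt "0 0 -0.005" --pt "0 0 -0.005" --pt "0 0 0" --yaw '[0,0,0,0,0]'

```text
time_s: 49.68
position: [0.5998, 0.1378, 0.1093]
tool_rot: [[0.992, -0.124, -0.0], [-0.124, -0.992, 0.0], [-0.0, 0.0, -1.0]]
ft_force: [1.8, -0.2, -1.9]
grip_width: 0.0216
gripper_force: 29.7
```

Call:
jog_arm --hand '[0.015,0.015,0.015,0.015,0.015]' --pt "0 0 -0.005" --pt "0 0 -0.005" --pt "0 0 -0.003" --pt "0 0 -0.002" --pt "0 0 0" --yaw '[0,0,0,0,0]'

```text
time_s: 50.3
position: [0.6, 0.1378, 0.0957]
tool_rot: [[0.992, -0.124, 0.001], [-0.124, -0.992, -0.0], [0.001, -0.0, -1.0]]
ft_force: [-1.6, 0.7, 5.8]
grip_width: 0.0213
gripper_force: 30.5
```

Call:
jog_arm --hand '[0.015,0.015,0.015,0.015,0.015]' --pt "0 0 -0.001" --pt "0 0 -0.001" --pt "0 0 -0.001" --pt "0 0 0" --pt "0 0 0" --yaw '[0,0,0,0,0]'

```text
time_s: 50.92
position: [0.6002, 0.1378, 0.0955]
tool_rot: [[0.992, -0.124, 0.003], [-0.124, -0.992, -0.0], [0.003, -0.0, -1.0]]
ft_force: [-8.3, -0.1, 26.9]
grip_width: 0.0215
gripper_force: 32.6
```

Call:
jog_arm --hand '[0.034,0.034,0.034,0.034,0.034]' --pt "0 0 0.003" --pt "0 0 0" --pt "0 0 0" --pt "0 0 0.04" --pt "0 0 0.06" --yaw '[0,0,0,0,0]'

```text
time_s: 51.55
position: [0.5991, 0.1377, 0.194]
tool_rot: [[0.992, -0.124, -0.005], [-0.124, -0.992, -0.0], [-0.005, 0.001, -1.0]]
ft_force: [0.8, -0.1, -0.3]
grip_width: 0.0342
gripper_force: 0.0
```

Call:
jog_arm --hand '[0,0,0,0,0]' --pt "0 0 0.025" --pt "-0.039 -0.0231 0" --pt "-0.039 -0.0231 0" --pt "-0.038 -0.0232 0" --pt "0 0 0" --yaw '[0,0,0,0,0]'

```text
time_s: 52.18
position: [0.4819, 0.0676, 0.2199]
tool_rot: [[0.992, -0.126, -0.001], [-0.126, -0.992, 0.0], [-0.001, 0.0, -1.0]]
ft_force: [0.6, -0.1, 1.1]
grip_width: -0.0
gripper_force: 0.0
```

```bash
python3 - <<'E'
from h import *
o=env.observe();print(o['time_s'],o['position'].round(4),o['grip_width'])
W,CW=shot('wrist','w22');S,CS=shot('side','s22');T,CT=shot('top','t22')
def red(im,C,tag):
    m=cv2.inRange(cv2.cvtColor(im.copy(),cv2.COLOR_RGB2HSV),(0,150,80),(8,255,255)); n,l,s,c=cv2.connectedComponentsWithStats(m)
    p=proj(C,[.529,.063,.147]); k=[i for i in range(1,n) if s[i,4]>50]; i=min(k,key=lambda i:np.linalg.norm(c[i]-p)); print(tag,p.round(1),c[i].round(1),s[i]); return s[i][0]+s[i][2]/2-.5,s[i][1]+s[i][3]/2-.5
w=red(W,CW,'w');t=red(T,CT,'t');s=red(S,CS,'s')
print(tri(ray(CS,*s),ray(CT,*t)),tri(ray(CW,*w),ray(CS,*s)))
a=cv2.resize(S[220:360,180:360],(540,420),interpolation=2); b=cv2.resize(W,(260,195))
cv2.imwrite('pics/c22.png',np.hstack([a,np.vstack([b,np.zeros((225,260,3),np.uint8)])])[:,:,::-1])
E
```

```text
52.175 [0.4819 0.0676 0.2199] -1.018263586387723e-05
w [312.6 183.4] [313.1 180.7] [ 288  155   51   52 2124]
t [299.8 247.8] [366.8 212.7] [362 208  11  11  89]
s [325.3 240.8] [324.5 240. ] [319 234  12  13 116]
(array([ 0.63658991, -0.07054368,  0.0396466 ]), [np.float64(0.019328981697830594), np.float64(0.019328981697830663)]) (array([0.53084578, 0.06285356, 0.1480221 ]), [np.float64(0.00036596903429127425), np.float64(0.00036596903429129957)])
```

View pics/c22.png

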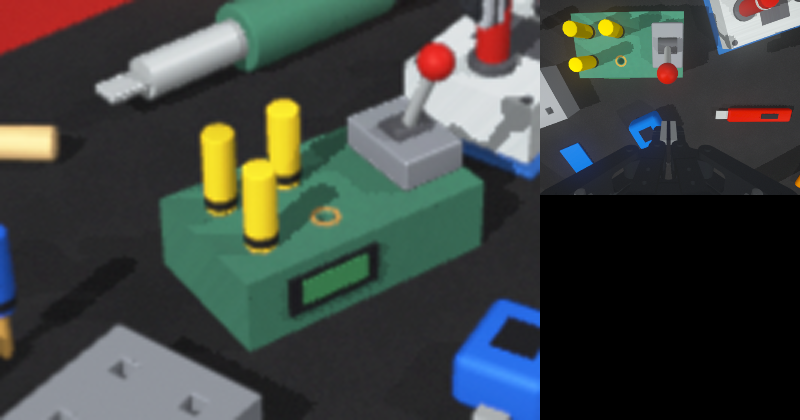

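Call:
jog_arm --hand '[0,0,0,0,0]' --pt "0 0 -0.03" --pt "0 0 -0.034" --pt "0 0 0" --pt "0.01 -0.0012 0" --pt "0.01 -0.0012 0" --yaw '[0,0,0,0,0]'

```text
time_s: 52.95
position: [0.5055, 0.0659, 0.1571]
tool_rot: [[0.992, -0.124, 0.003], [-0.124, -0.992, -0.0], [0.003, -0.0, -1.0]]
ft_force: [-2.7, 0.5, 2.6]
grip_width: -0.0003
gripper_force: 1.8
```

Call:
jog_arm --hand '[0,0,0,0,0]' --pt "0.01 -0.0012 0" --pt "0.012 -0.0015 0" --pt "0.012 -0.0015 0" --pt "0.012 -0.0015 0" --pt "0.012 -0.0015 0" --yaw '[0,0,0,0,0]'

```text
time_s: 53.58
position: [0.5626, 0.0587, 0.1556]
tool_rot: [[0.992, -0.124, -0.0], [-0.124, -0.992, 0.0], [-0.0, -0.0, -1.0]]
ft_force: [-1.1, -0.4, -1.0]
grip_width: 0.0002
gripper_force: 0.5
```

Call:
jog_arm --hand '[0,0,0,0,0]' --pt "0.006 -0.0007 0" --pt "0.004 -0.0005 0" --pt "0.002 -0.0003 0" --pt "0.002 -0.0002 0" --pt "0 0 0" --yaw '[0,0,0,0,0]'

```text
time_s: 54.2
position: [0.5758, 0.0571, 0.1558]
tool_rot: [[0.992, -0.124, 0.0], [-0.124, -0.992, -0.0], [0.0, -0.0, -1.0]]
ft_force: [-0.7, 0.1, -1.5]
grip_width: 0.0002
gripper_force: 0.3
```

```bash
cat > lev.py <<'E'
from h import *
import sys
o=env.observe();print(o['time_s'],o['position'].round(4),o['ft_force'].round(1))
W,CW=shot('wrist','lw'+sys.argv[1]);S,CS=shot('side','ls'+sys.argv[1])
def red(im,C,tag):
    m=cv2.inRange(cv2.cvtColor(im.copy(),cv2.COLOR_RGB2HSV),(0,150,80),(8,255,255)); n,l,s,c=cv2.connectedComponentsWithStats(m)
    p=proj(C,[.6017,.0539,.147]); k=[i for i in range(1,n) if s[i,4]>50]; i=min(k,key=lambda i:np.linalg.norm(c[i]-p)); print(tag,p.round(1),c[i].round(1),s[i]); return s[i][0]+s[i][2]/2-.5,s[i][1]+s[i][3]/2-.5
w=red(W,CW,'w');s=red(S,CS,'s');x,r=tri(ray(CW,*w),ray(CS,*s));print(x,r)
d=x-np.array([.577-.0134,.0587,.077]);print('e',d@[.992,-.124,0],'lean',np.arctan2(d@[.992,-.124,0],d[2]))
E
python3 lev.py 1
```

```text
54.2 [0.5758 0.0571 0.1558] [-0.7  0.1 -1.5]
w [314.9 270.6] [315.7 270.9] [ 281  236   70   71 3882]
s [303.6 225.3] [300.8 226.7] [298 221   6  12  58]
[0.60314438 0.05653119 0.14533584] [np.float64(0.003485237477288729), np.float64(0.003485237477288713)]
e 0.03949695643232773 lean 0.5240732221617269
```

Call:
jog_arm --hand '[0,0,0,0,0]' --pt "0.001 -0.0001 0" --pt "0.001 -0.0001 0" --pt "0.001 -0.0001 0" --pt "0.001 -0.0001 0" --pt "0 0 0" --yaw '[0,0,0,0,0]'

```text
time_s: 54.92
position: [0.5767, 0.0571, 0.1557]
tool_rot: [[0.992, -0.124, -0.008], [-0.124, -0.992, 0.0], [-0.008, 0.001, -1.0]]
ft_force: [-16.7, 0.0, 7.8]
grip_width: -0.0001
gripper_force: 8.5
```

Call:
jog_arm --hand '[0,0,0,0,0]' --pt "-0.01 0.0012 0" --pt "-0.03 0.004 0" --pt "-0.03 0.004 0" --pt "0 0 0.03" --pt "0 0 0.05" --yaw '[0,0,0,0,0]'

```text
time_s: 55.55
position: [0.5093, 0.0659, 0.2361]
tool_rot: [[0.992, -0.124, -0.002], [-0.124, -0.992, 0.0], [-0.002, 0.0, -1.0]]
ft_force: [-0.2, 0.8, -0.7]
grip_width: 0.0
gripper_force: 0.0
```

Call:
jog_arm --hand '[0,0,0,0,0]' --pt "0 0 0" --pt "0 0 0" --pt "0 0 0" --pt "0 0 0" --pt "0 0 0" --yaw '[0,0,0,0,0]'

```text
time_s: 56.18
position: [0.5098, 0.0659, 0.2354]
tool_rot: [[0.992, -0.124, -0.001], [-0.124, -0.992, 0.0], [-0.001, -0.0, -1.0]]
ft_force: [-0.5, 0.2, -0.0]
grip_width: 0.0003
gripper_force: 0.0
```

```bash
python3 lev.py 2; python3 -c "
from h import *
S,_=load('ls2'); cv2.imwrite('pics/fin.png',cv2.resize(S[150:350,140:420],(784,560),interpolation=2)[:,:,::-1])"
```

```text
56.175 [0.5098 0.0659 0.2354] [-0.5  0.2 -0. ]
w [316.2  89.4] [316.6  89.1] [ 292   63   50   54 2114]
s [303.6 225.3] [303.7 226.2] [298 220  13  13 123]
[0.60149328 0.05345069 0.14516877] [np.float64(0.00038297391965572434), np.float64(0.00038297391965566504)]
e 0.038241042923847994 lean 0.511230998408371
```

View pics/fin.png

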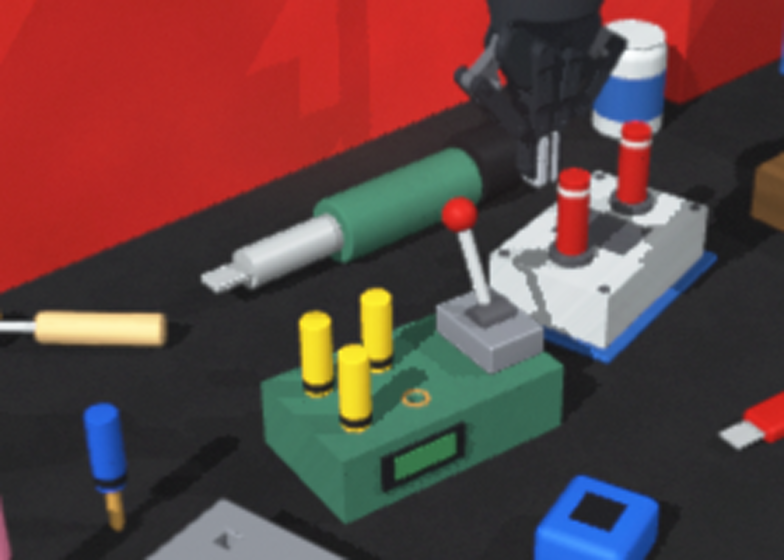

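The picture shows both pins home on their collars, the three yellow probes fully in their sockets, and the lever leaning fully over to the on side. The gripper is touching nothing, so I'm handing in.

```bash
python3 -c "
from rig import env
print(env.close_job())"
```

```text
the job is handed in; nothing more can be done
None
```

The job is handed in at about 56 s: both guide pins are home on their collars after leaning about 14° (the first pin slipped out of its bore once and was leaned and started again), all three yellow probes on the rack are fully plugged in, and the lever is thrown against its on stop.

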